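# Check-weigh the fused-glass discs

### The arm

A 6-joint arm with a two-finger parallel gripper is mounted at the origin on the work surface. World frame = base frame: x ahead of the robot, y to its left, z up, the work surface at z = 0. Lengths are in m, angles in rad, forces in N, time in s.
With the tool pointing down it reaches from about 0.4 to 0.825 m from the base axis. Payload 7 kg.
Tool frame: the origin (TCP) lies midway between the tips of the shut fingers; the grasp point (between the pads) lies 19 mm behind it; z points along the fingers, y is the line along which they close (so a half turn about z gives the same grasp; the last joint's range is limited). The gripper opens to 88 mm and grips with 3 to 60 N. Pads are 19 mm wide; open, the fingers measure 130 mm over their backs; the gripper's body (78 mm by 193 mm) begins 47 mm behind the grasp point.
Start: joints at [1.448, 0.359, 0.012, 0, -1.224, -0.288], TCP at [0.27, 0.619, 0.227] pointing down, gripper open.
Joint ranges: [-3.07, 3.07], [-1.43, 2.12], [-1.02, 1.25], [-3.03, 1.67], [-3.05, -0], [-3.03, 3.03]. Speed limits (rad/s): [2.39, 2.39, 3.01, 3.14, 3.14, 3.14].

### API

Orientations are given as [roll, pitch, yaw] about the fixed x, y, z axes, in that order (R = Rz(yaw) Ry(pitch) Rx(roll)).
In Python, from station import telemetry, eyes, ticket, recognise, trace gives the robot as it stands. The module is installed in compiled form; this text tells all that it offers.
- The arm moves only by the tool servo_tool, never from a script. Its argument "series" is a list that holds one entry, the list of rows, each a list of 4 numbers: the shift along the tool's x, y, z in mm, then the turn about the tool's z in rad. In form: [[[x, y, z, roll], ...]]. A call has exactly 10 rows; each row shifts and turns the commanded pose from where the row before left it, along the tool's axes as they then stand; what a row does not reach is not made up. A row lasts 1/12 s, in which the tool goes at most 41.7 mm and 7.16 degrees, less where a joint would pass 70% of its speed; a pose out of reach is approached as far as the arm can. A call is refused whole if a number of a shift passes 41.7 or a number of a turn 0.125, either way. A call with a gripper value outside its range is refused whole. "claw" is the gripper's target within -1 to 1 (shut at 1, half-way at 0, fully open at -1), set as the call begins (left out, the last holds). The fingers move at their own pace and stop on an object; "grip_force" is the grip in N (left out, the last holds). Time passes only in rows, so rows that do not move let the fingers close, or fill a call up. It gives the time, the measured TCP pose, the force, the opening and the grip force at its end, in the units of the state.
- telemetry.get_state(): the state, without advancing time (a new reading comes with each control period).
- eyes.grab_frame(name): name is "scene" or "top" or "wrist"; returns the picture (480x640x3 uint8, red, green, blue); there is no depth.
- eyes.calibration(name): a dict with "mtx" (3x3 intrinsics, pixels), "rvec" (rotation vector, rad) and "tvec" (3), from world to camera coordinates, as OpenCV has them. Camera axes: x right, y down, z forward; pixel columns grow to the right and rows downward; lengths in m; the calibration is good to about 2 mm. A picture is of the moment at which its call begins: read the wrist's pose just before it. calibration takes no time and is no camera call; for the wrist camera it gives the pose at the moment of the call.
- ticket.job_done(): hands the job in; it is judged then, once.
Trained networks look in the newest picture that a camera, given by its name, has taken for a name from the list of things; names that differ only in an ending like _2 or _b are one class to them, and where a whole thing is asked for, a point or a joint stands for the part that bears it (a point fixed in the world has none). Each returns a list of dicts, best first, with "conf" (0 to 1); they miss things now and then, are a little off and sometimes report something else, mostly with a low value. They report only what shows in the picture. A call takes as long as a camera call. They do not tell look-alikes from the thing itself.
- recognise(camera, name): "position" ([x, y, z] in m, in world coordinates, good to about 4 mm: the middle of the surface that is visible of it).
- trace(camera, name): "mask" (480x640 bool, what is visible of it).
The state is a dict: "t": time; "q": joint angles; "qd": joint speeds; "joint_efforts": joint torques, N m; "eef_pos": TCP position; "ee_rot": TCP orientation; "force": force on the tool from outside, world axes, zero at the start; "moment": the same for the moment, N m; "width": finger opening in m; "gripper_force": force on a finger pad.
Only numpy, scipy, OpenCV 4.12 (cv2) and the standard library are available. Lean on these libraries where they do the work, as an engineer would, in place of code of your own. Each camera call takes 0.05 s, during which the arm holds its last target. There are 200 camera calls.

### The job

Check-weigh the batch of glass discs: first swing the scale's red lever fully over to arrest the beam, then, with the beam arrested, use the spatula to slide under each disc lying on the terracotta kiln shelf, lift it and leave it flat in the pan of the scale, stacking them there (two or three discs; never touch the glass with the gripper or arm). When all are in the pan, swing the lever over to release the beam and let the loaded pan sink and stay down for at least a second, then swing the lever fully back so that the beam is held level again. Finish with the spatula standing on its cork mat, the discs still in the pan and everything else on the bench left where it was.

Things in the scene. Friction and masses are not known exactly. Their poses are not given: they have to be found in the camera images.
- disc_green: Green fused-glass disc, flat, 84 mm across and 8 mm thick, about 0.11 kg, lower edge bevelled (underside 72 mm across, bevel 5 mm high) so that a blade can slip under it; origin at the centre of its underside. It may be absent (None).
- disc_amber: Amber fused-glass disc, flat, 84 mm across and 8 mm thick, about 0.11 kg, lower edge bevelled (underside 72 mm across, bevel 5 mm high) so that a blade can slip under it; origin at the centre of its underside. It may be absent (None).
- disc_blue: Blue fused-glass disc, flat, 84 mm across and 8 mm thick, about 0.11 kg, lower edge bevelled (underside 72 mm across, bevel 5 mm high) so that a blade can slip under it; origin at the centre of its underside. It may be absent (None).
- shelf: Terracotta kiln shelf, fixed, 160 mm (its x) by 350 mm (its y), top 20 mm high, open at the front (-x, towards the robot) and sides. Along its far edge a stop rail, near face at x = +68 mm, stands 14 mm above the top: a disc pushed to +x comes to rest against it and the blade then slides under. Origin under the shelf's centre.
- spatula: Cranked steel spatula, 0.16 kg, standing by itself on its blade and a tail foot. Origin at the blade's underside, x towards its front edge, z up. Blade 50 mm wide, x = -40 to +38 mm, 3 mm thick (1.5 mm over the front 10 mm). An upright neck 30 mm wide at the blade's rear (x = -40) stops a disc: a disc fully on the blade has its centre at about x = +2 mm.
- spatula_grip (a point): Where to grip the spatula from above, across its handle: x = -75, z = 65 mm in the spatula's frame, same axes. The level dark wooden handle runs from x = -40 to -154 mm, 16 mm wide, 20 mm high, its middle at z = 65 mm; a foot 30 mm wide reaches down from it to z = 0 at x = -150 mm.
- mat: Cork mat 250 mm (its x) by 120 mm (its y), 3 mm thick, fixed to the bench, on which the spatula stands; origin under its centre.
- scale: Grey base of the check scale, fixed, 130 mm (x) by 400 mm (y); origin under the beam's pivot. The load pan lies 155 mm to +y of the pivot, the brass counterweight on -y, the arrest lever in front (-x side).
- pan_floor (a point): Centre of the floor of the steel load pan at the beam's +y end, about 69 mm above the bench when level; axes as the scale's (x away from the robot, z up). Pan 116 mm (x) by 122 mm (y), floor 4 mm thick; walls reaching 24 mm above the floor at the back (inner face x = +54 mm) and sides (inner faces y = +57 and -57 mm); open at the front (-x).
- pan_posts (a point): Point on the pan's floor midway between two brass posts (8 mm thick, 34 mm above the floor) at the pan's front: 38 mm to -x of the floor's centre, the posts 33 mm to either side (58 mm free). The blade fits between them, a disc does not: lower disc and blade with the disc beyond the posts, then draw the blade out to -x; the posts hold the disc back and it drops off, centre about 32 mm beyond this point.
- beam (a joint): Hinge of the beam: 0 = level (a stop prevents less), 0.10 rad = pan fully down (about 15 mm). Two discs or more outweigh the counterweight; the pan sinks only once the arrest lever is released, and the lever's cam lifts it again.
- arrest (a joint): Arrest lever: 0 = arrested, lever leaning 0.6 rad to the scale's -y side; 1.2 rad = released, leaning 0.6 rad to +y, towards the pan. It stays where it is left; the beam goes fully down beyond about 0.9. It starts released (0.9 to 1.2), with the pan empty and level. About 2 to 3 N at the tip moves it.
- arrest_tip (a point): Centre of the red ball, 22 mm across, at the tip of the arrest lever's 10 mm rod; push it sideways along the scale's y or pinch it.
- arrest_hinge (a point): Point on the arrest lever's axis (along the scale's x) in line with the rod; the ball's centre is 85 mm from it.
- jar: closed amber jar with a black cap, 72 mm across, 110 mm tall, a bystander; origin under its centre
- carton: small cardboard carton 56 x 90 x 30 mm, a bystander; origin under its centre
- screwdriver: screwdriver 190 mm long lying on the bench, a bystander; origin under its middle
- bauble: rounded green glass ornament 72 mm across, 85 mm tall, a bystander; origin under its centre
Mind the look-alikes: they are no part of the job. Of the things shaped like the spatula, the steel one is meant.

How it is judged:
On the way, in this order (a step that is already met when the one before it is completed fails the run):
1. every disc lies in the pan, the beam arrested and level, the spatula clear of pan and discs (horizontal distance between each of disc_green, disc_amber, disc_blue and pan_floor below 0.03 m and z of disc_green in the frame of pan_floor between -0.006 and 0.03 m and angle between each of disc_green, disc_amber, disc_blue's own z axis and vertical below 0.2 rad and z of disc_amber in the frame of pan_floor between -0.006 and 0.03 m and z of disc_blue in the frame of pan_floor between -0.006 and 0.03 m and value of joint arrest below 0.2 rad and value of joint beam below 0.02 rad and contact force between spatula and beam below 0.05 N and contact force between spatula and disc_green below 0.05 N and contact force between spatula and disc_amber below 0.05 N and contact force between spatula and disc_blue below 0.05 N), for 0.3 s.
2. the lever is over and the loaded pan stays down for a second (value of joint arrest above 0.7 rad and value of joint beam above 0.07 rad and contact force between each of spatula, the arm, the fingers and beam below 0.05 N), for 0.9 s.
3. the beam is arrested level again (value of joint arrest below 0.2 rad and value of joint beam below 0.02 rad), for 0.3 s.
At the end, for the whole second after the job is handed in: Every disc lies in the pan (centre within 30 mm of the pan's centre, at most 30 mm above its floor, flat within 0.2 rad), lever back within 0.2 rad of arrested, beam level within 0.02 rad, spatula standing upright on the mat (its grip point within 80 mm of the mat's centre), all at rest (all of step 3 and horizontal distance between each of disc_green, disc_amber, disc_blue and pan_floor below 0.03 m and z of disc_green in the frame of pan_floor between -0.006 and 0.03 m and angle between each of disc_green, disc_amber, disc_blue's own z axis and vertical below 0.2 rad and z of disc_amber in the frame of pan_floor between -0.006 and 0.03 m and z of disc_blue in the frame of pan_floor between -0.006 and 0.03 m and horizontal distance between spatula_grip and mat below 0.08 m and height (world z) of spatula below 0.012 m and angle between spatula's own z axis and vertical below 0.1 rad and contact force between spatula and mat above 0.2 N and linear speed of each of spatula, disc_green, disc_amber, disc_blue below 0.02 m/s); the robot touches nothing.
It fails at once if the gripper or arm touches a disc (contact force between any of the fingers, the arm and disc_green above 0.5 N or contact force between any of the fingers, the arm and disc_amber above 0.5 N or contact force between any of the fingers, the arm and disc_blue above 0.5 N).
It fails at once if the spatula is put in the pan while the beam is released (value of joint arrest above 0.5 rad and contact force between spatula and beam above 0.5 N).
It fails at once if a bystander (jar, carton, screwdriver, ornament) is moved more than 30 mm (distance of any of jar, carton, screwdriver, bauble from where it was at the start of the episode above 0.03 m).
Of disc_green, disc_amber, disc_blue only 2 to 3 are there at a start; the rules pass over those that are not, and their reading is None.
At some moment in a run one of disc_green, disc_amber, disc_blue, spatula may be knocked a few centimetres aside while the robot is not near it.
It also fails if it takes over 210 s, if anything falls off the work surface, if the arm or the gripper's body presses on something with over 40 N, if the wrist force passes 120 N, or if a joint passes its speed limit or range.

## Working session

There is one attempt and no reset: what is moved stays moved. The work goes in short steps, Python scripts to look and compute and a tool call to move; the robot and the scene stay as the last step left them, time stands still between calls to the robot, and variables do not carry over. Pictures are saved under pics/ and viewed, at most 18 in all, crops included, and the job is handed in when it is done.

Besides the shell and the picture viewer there is one more tool, called after "Call:" as a command line: name --argument value ..., lists and objects as JSON in quotes. servo_tool: Moves the arm, as the interface text tells. Its arguments: {"type":"object","properties":{"series":{"type":"array"},"claw":{"type":"number"},"grip_force":{"type":"number"}},"required":["series"]}

```bash
mkdir -p pics; cat > h.py <<'E'
import numpy as np, cv2
from station import telemetry, eyes, ticket, recognise, trace
def cal(n):
    c=eyes.calibration(n); return np.array(c["mtx"],float),np.array(c["rvec"],float).reshape(3,1),np.array(c["tvec"],float).reshape(3)
def ray(n,uv,z,c=None):
    K,r,t=c or cal(n); R=cv2.Rodrigues(r)[0]; o=-R.T@t
    d=R.T@np.linalg.inv(K)@np.array([uv[0],uv[1],1.]); return o+d*(z-o[2])/d[2]
def proj(n,P,c=None):
    K,r,t=c or cal(n); return cv2.projectPoints(np.array(P,float).reshape(-1,3),r,t,K,None)[0].reshape(-1,2)
def snap(n,f=None):
    im=eyes.grab_frame(n)
    if f: cv2.imwrite('pics/'+f,im[:,:,::-1])
    return im
E
python3 - <<'E'
from h import *
for n in("top","scene"):
    snap(n,n+"0.png")
    for o in("disc_green","disc_amber","disc_blue","spatula","spatula_grip","mat","shelf","scale","pan_floor","arrest_tip","jar","carton","screwdriver","bauble"):
        try: print(n,o,[(np.round(d["position"],3).tolist(),round(d["conf"],2),proj(n,d["position"])[0].round().tolist()) for d in recognise(n,o)][:3])
        except Exception as e: print(n,o,e)
s=telemetry.get_state();print(s["t"],s["eef_pos"],s["ee_rot"])
E
```

```text
top disc_green [([0.566, 0.189, 0.026], 0.53, [271.0, 248.0]), ([0.44, 0.006, 0.004], 0.45, [345.0, 298.0])]
top disc_amber [([0.595, 0.073, 0.028], 0.85, [317.0, 236.0])]
top disc_blue [([0.566, 0.19, 0.028], 0.94, [271.0, 248.0]), ([0.587, -0.199, 0.066], 0.66, [431.0, 236.0])]
top spatula [([0.36, 0.326, -0.0], 0.94, [217.0, 332.0]), ([0.441, 0.012, 0.007], 0.7, [343.0, 298.0])]
top spatula_grip [([0.441, 0.008, 0.009], 0.67, [344.0, 298.0])]
top mat [([0.422, -0.04, -0.001], 0.78, [363.0, 306.0]), ([0.44, 0.013, 0.008], 0.58, [342.0, 299.0])]
top shelf [([0.585, 0.223, 0.019], 0.82, [258.0, 241.0]), ([0.587, -0.199, 0.067], 0.32, [431.0, 236.0])]
top scale [([0.573, -0.302, 0.052], 0.74, [472.0, 242.0]), ([0.369, -0.304, 0.02], 0.33, [473.0, 327.0]), ([0.527, -0.251, 0.04], 0.27, [450.0, 262.0])]
top pan_floor [([0.584, -0.203, 0.069], 0.71, [433.0, 237.0])]
top arrest_tip [([0.522, -0.251, 0.039], 0.69, [450.0, 264.0])]
top jar [([0.756, -0.132, 0.113], 0.78, [404.0, 162.0]), ([0.44, 0.005, 0.006], 0.18, [345.0, 298.0])]
top carton [([0.572, -0.303, 0.054], 0.7, [473.0, 243.0]),
[... 816 characters left out ...]
0.02], 0.78, [362.0, 257.0])]
scene scale [([0.597, -0.336, 0.013], 0.61, [165.0, 379.0])]
scene pan_floor [([0.588, -0.224, 0.074], 0.68, [212.0, 318.0]), ([0.433, -0.043, 0.002], 0.33, [246.0, 268.0])]
scene arrest_tip [([0.525, -0.244, 0.056], 0.63, [186.0, 314.0])]
scene jar [([0.786, -0.16, 0.08], 0.64, [314.0, 356.0]), ([0.528, -0.247, 0.056], 0.55, [185.0, 315.0])]
scene carton [([0.524, 0.449, 0.031], 0.63, [408.0, 196.0]), ([0.599, -0.336, 0.013], 0.47, [166.0, 380.0])]
scene screwdriver [([0.377, -0.312, 0.018], 0.7, [122.0, 309.0])]
scene bauble [([0.763, -0.045, 0.046], 0.94, [351.0, 328.0])]
1.5 [0.26953131 0.61880409 0.22653873] [ 3.14155393e+00  1.12893351e-05 -4.10769300e-01]
```

View pics/top0.png

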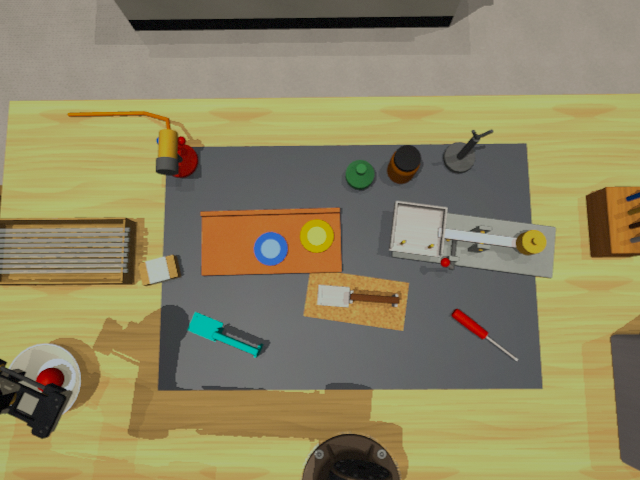

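View pics/scene0.png

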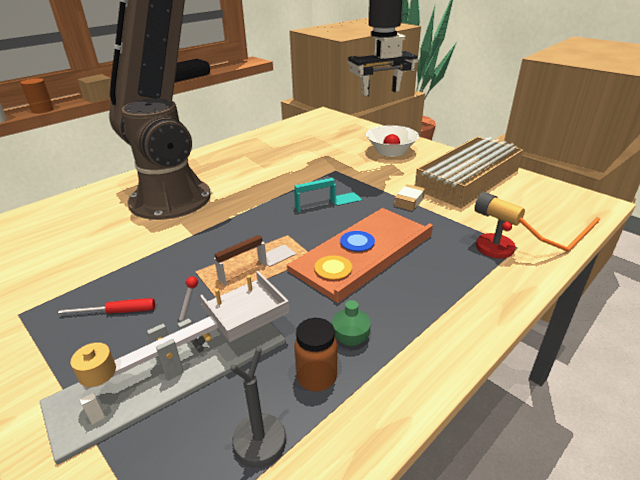

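The top view shows two discs on the shelf, blue (271,248) and amber (317,236). Two things could pass for the spatula: the steel one with a wooden handle on the cork mat (360,298) and the teal one (225,335). I choose the steel one. The red ball is at (445,262) and the pan at (419,228). I'll check with a close crop.

```bash
python3 - <<'E'
from h import *
im=cv2.imread('pics/top0.png')
c=im[180:330,290:560]; cv2.imwrite('pics/crop1.png',cv2.resize(c,None,fx=2.9,fy=2.9,interpolation=cv2.INTER_CUBIC))
C=cal("top")
snap("top")
for n,z in(("mat",.003),("shelf",.02),("pan_floor",.093),("spatula",.006),("disc_blue",.028),("disc_amber",.028)):
    for d in trace("top",n)[:2]:
        m=np.asarray(d["mask"]).astype(np.uint8)
        ct=max(cv2.findContours(m,0,2)[0],key=cv2.contourArea)
        w=np.array([ray("top",p[0],z,C)[:2] for p in ct],np.float32)
        r=cv2.minAreaRect(w);print(n,round(d["conf"],2),np.round(r[0],4),np.round(r[1],4),round(r[2],1))
E
```

```text
mat 0.67 [ 0.4379 -0.0228] [0.2496 0.12  ] 81.5
shelf 0.69 [0.5833 0.1893] [0.1637 0.3485] 1.2
pan_floor 0.57 [ 0.5786 -0.2797] [0.3644 0.1248] 79.3
pan_floor 0.25 [ 0.3538 -0.3074] [0.1757 0.0244] 52.2
spatula 0.59 [0.3513 0.3024] [0.1926 0.0504] 67.0
spatula 0.56 [ 0.4415 -0.0291] [0.1994 0.0492] 85.1
disc_blue 0.82 [0.563  0.1887] [0.0801 0.0796] 0.2
disc_amber 0.68 [0.5936 0.0743] [0.0798 0.078 ] 89.6
disc_amber 0.5 [0.5643 0.1899] [0.0818 0.0806] 45.0
```

View pics/crop1.png

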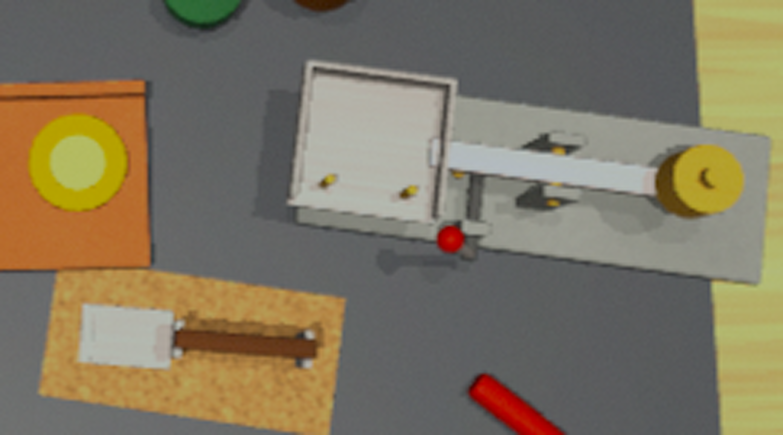

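The crop confirms it: steel blade at crop (125,335), wooden handle at (245,343), standing on the cork mat. Next, triangulate the red ball and get the wrist camera geometry.

```bash
cat >> h.py <<'E'
def go(x,y,z,yaw_deg,s=None):
    s=s or telemetry.get_state(); p=np.array(s["eef_pos"]);yw=s["ee_rot"][2]
    d=np.array([x,y,z])-p; c,sn=np.cos(yw),np.sin(yw)
    t=(np.radians(yaw_deg)-yw+np.pi)%(2*np.pi)-np.pi
    print("tool shift mm",np.round([1e3*(c*d[0]+sn*d[1]),1e3*(sn*d[0]-c*d[1]),-1e3*d[2]],1),"turn(row value)",round(-t,3))
def tri(n1,u1,n2,u2):
    A=[]
    for n,u in((n1,u1),(n2,u2)):
        K,r,t=n if isinstance(n,tuple) else cal(n); A.append(K@np.c_[cv2.Rodrigues(r)[0],t])
    X=cv2.triangulatePoints(A[0],A[1],np.array(u1,float).reshape(2,1),np.array(u2,float).reshape(2,1)).ravel();return X[:3]/X[3]
E
python3 - <<'E'
from h import *
cs={}
for n in("top","scene"):
    im=cv2.imread(f'pics/{n}0.png').astype(int);B,G,R=im[...,0],im[...,1],im[...,2]
    m=((R>130)&(G<50)&(B<60)).astype(np.uint8); k,_,st,ce=cv2.connectedComponentsWithStats(m)
    g=[(s[4],c.round(1).tolist()) for s,c in zip(st[1:],ce[1:]) if s[4]>15]; print(n,g)
    cs[n]=min(g,key=lambda a:np.hypot(*(np.array(a[1])-((446,262) if n=="top" else (192,282)))))[1]
X=tri("top",cs["top"],"scene",cs["scene"]);print("ball",X)
f=lambda a,z:print(a,z,ray("top",(290+a[0]/2.9,180+a[1]/2.9),z).round(4))
for a,z in (((307,62),.093),((457,80),.093),((329,179),.105),((410,190),.105),((292,205),.069),((438,220),.069)): f(a,z)
for a in ((83,305),(79,361),(174,309),(169,368)): f(a,.006)
for a in ((177,342),(317,345)): f(a,.078)
s=telemetry.get_state();K,r,t=cal("wrist");R=cv2.Rodrigues(r)[0]
yw=s["ee_rot"][2];T=np.array([[np.cos(yw),np.sin(yw),0],[np.sin(yw),-np.cos(yw),0],[0,0,-1]])
print("cam in tool",T@(-R.T@t-s["eef_pos"]),(T@R.T).round(3).tolist(),K.round(1).tolist())
E
```

```text
top [(np.int32(29), [181.1, 139.7]), (np.int32(59), [445.0, 262.1]), (np.int32(344), [469.6, 323.8]), (np.int32(159), [44.6, 378.2])]
scene [(np.int32(84), [391.8, 139.2]), (np.int32(34), [507.0, 225.4]), (np.int32(56), [488.3, 236.4]), (np.int32(261), [499.6, 246.6]), (np.int32(50), [191.5, 282.1]), (np.int32(206), [129.4, 307.7])]
ball [ 0.51961682 -0.21777192  0.11441103]
(307, 62) 0.093 [ 0.6662 -0.1138  0.093 ]
(457, 80) 0.093 [ 0.6502 -0.2351  0.093 ]
(329, 179) 0.105 [ 0.5681 -0.1269  0.105 ]
(410, 190) 0.105 [ 0.5588 -0.191   0.105 ]
(292, 205) 0.069 [ 0.5517 -0.1021  0.069 ]
(438, 220) 0.069 [ 0.5385 -0.2213  0.069 ]
(83, 305) 0.006 [0.4735 0.0711 0.006 ]
(79, 361) 0.006 [0.4255 0.0748 0.006 ]
(174, 309) 0.006 [ 0.4696 -0.0073  0.006 ]
(169, 368) 0.006 [ 0.4192 -0.0023  0.006 ]
(177, 342) 0.078 [ 0.4401 -0.0055  0.078 ]
(317, 345) 0.078 [ 0.437  -0.1181  0.078 ]
cam in tool [ 6.92541165e-02 -1.03804365e-04 -1.57303036e-01] [[-0.001, -0.966, -0.257], [1.0, -0.001, 0.0], [-0.0, -0.257, 0.966]] [[401.5, 0.0, 310.7], [0.0, 401.5, 241.0], [0.0, 0.0, 1.0]]
```

```bash
python3 -c "
from h import *
go(.5236,-.171,.23,-7.8)"
```

```text
tool shift mm [548.3 622.7  -3.4] turn(row value) -0.275
```

Call:
servo_tool --series '[[[18,21,0,0],[18,21,0,0],[18,21,0,0],[18,21,0,0],[18,21,0,0],[18,21,0,0],[18,21,0,0],[18,21,0,0],[18,21,0,0],[18,21,0,0]]]' --claw 1

```text
t: 2.68
eef_pos: [0.3509, 0.3531, 0.2268]
ee_rot: [-3.141, -0.0, -0.411]
force: [1.4, 1.3, -0.1]
width: 0.0269
gripper_force: 0.0
```

Call:
servo_tool --series '[[[18,21,0,0],[18,21,0,0],[18,21,0,0],[18,21,0,0],[18,21,0,0],[18,21,0,0],[18,21,0,0],[18,21,0,0],[18,21,0,0],[18,21,0,0]]]'

```text
t: 3.52
eef_pos: [0.4321, 0.0887, 0.2269]
ee_rot: [-3.141, -0.001, -0.411]
force: [-0.2, 0.1, 0.3]
width: 0.0005
gripper_force: 0.0
```

Call:
servo_tool --series '[[[18,21,0,0],[18,21,0,0],[18,21,0,0],[18,21,0,0],[18,21,0,0],[18,21,0,0],[18,21,0,0],[18,20,0,0],[15,10,0,0],[0,0,0,0]]]'

```text
t: 4.35
eef_pos: [0.5081, -0.1383, 0.2263]
ee_rot: [3.141, -0.0, -0.413]
force: [0.0, -0.5, 0.1]
width: 0.0007
gripper_force: 0.0
```

Call:
servo_tool --series '[[[0,0,0,-0.1],[0,0,0,-0.1],[0,0,0,-0.075],[0,0,0,0],[0,0,0,0],[0,0,0,0],[0,0,0,0],[0,0,0,0],[0,0,0,0],[0,0,0,0]]]'

```text
t: 5.18
eef_pos: [0.507, -0.1357, 0.2266]
ee_rot: [3.142, 0.0, -0.136]
force: [-0.6, 0.7, -0.2]
width: 0.0003
gripper_force: 0.0
```

```bash
python3 - <<'E'
from h import *
s=telemetry.get_state();print(s["t"],s["eef_pos"],s["ee_rot"],s["width"],s["force"])
snap("wrist","w1.png")
go(.5236,-.171,.092,-7.8)
print(proj("wrist",[[.5635,-.159,.103],[.52,-.218,.114],[.601,-.165,.069]]))
E
```

```text
5.1833 [ 0.50697493 -0.13573787  0.22655618] [ 3.14156603e+00  1.75315195e-05 -1.36147345e-01] 0.0002691499090477455 [-0.60011803  0.74706198 -0.23193358]
tool shift mm [ 21.2  32.7 134.6] turn(row value) 0.0
[[333.14084898 149.36140175]
 [428.15111054 202.91435534]
 [332.5064183   95.07400193]]
```

View pics/w1.png

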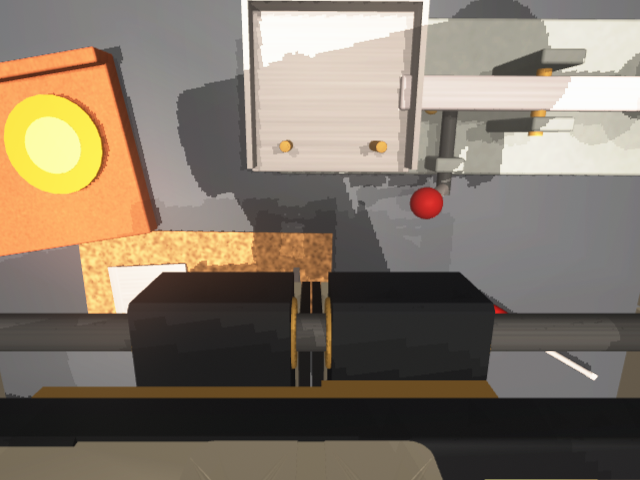

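The wrist view has the posts at (286,146) and (381,146) and the ball at (427,203), all where predicted. I'll push the lever over.

Call:
servo_tool --series '[[[4,6,14,0],[4,6,14,0],[4,6,14,0],[4,6,14,0],[4,6,14,0],[1,3,14,0],[0,0,14,0],[0,0,14,0],[0,0,14,0],[0,0,8,0]]]'

```text
t: 6.07
eef_pos: [0.5226, -0.1713, 0.091]
ee_rot: [3.141, 0.002, -0.136]
force: [-0.6, 0.0, -0.1]
width: 0.0006
gripper_force: 0.0
```

Call:
servo_tool --series '[[[0,5,0,0],[0,5,0,0],[0,5,0,0],[0,5,0,0],[0,5,0,0],[0,5,0,0],[0,5,0,0],[0,5,0,0],[0,5,0,0],[0,5,0,0]]]'

```text
t: 6.9
eef_pos: [0.5163, -0.2214, 0.0925]
ee_rot: [3.142, 0.0, -0.136]
force: [0.8, 2.2, 2.2]
width: 0.0006
gripper_force: 1.1
```

Call:
servo_tool --series '[[[0,5,0,0],[0,5,0,0],[0,5,0,0],[0,5,0,0],[0,5,0,0],[0,4,0,0],[0,4,0,0],[0,4,0,0],[0,3,0,0],[0,0,0,0]]]'

```text
t: 7.73
eef_pos: [0.511, -0.261, 0.0925]
ee_rot: [3.141, 0.0, -0.136]
force: [0.9, 0.2, 0.2]
width: 0.0007
gripper_force: 0.2
```

```bash
python3 - <<'E'
from h import *
s=telemetry.get_state();print(s["t"],s["eef_pos"],s["force"])
im=snap("scene","s1.png").astype(int)
m=((im[...,0]>130)&(im[...,1]<50)&(im[...,2]<60)).astype(np.uint8); k,_,st,ce=cv2.connectedComponentsWithStats(m)
print([(x[4],c.round(1).tolist()) for x,c in zip(st[1:],ce[1:]) if x[4]>10 and c[0]<300])
E
```

```text
7.7333 [ 0.51098464 -0.26101694  0.09250493] [0.8574868  0.17760089 0.2008526 ]
[(np.int32(272), [134.2, 305.5])]
```

Call:
servo_tool --series '[[[0,3,0,0],[0,3,0,0],[0,3,0,0],[0,3,0,0],[0,3,0,0],[0,3,0,0],[0,2,0,0],[0,1,0,0],[0,0,0,0],[0,0,0,0]]]'

```text
t: 8.62
eef_pos: [0.5093, -0.2754, 0.0923]
ee_rot: [-3.134, -0.001, -0.136]
force: [3.6, 39.0, 9.2]
width: 0.0005
gripper_force: 17.9
```

```bash
python3 - <<'E'
from h import *
s=telemetry.get_state();print(s["t"],s["eef_pos"],s["force"])
cv2.imwrite("pics/w2.png",cv2.resize(snap("wrist")[60:300,250:570,::-1],None,fx=2,fy=2))
E
```

```text
8.6167 [ 0.50932558 -0.27535139  0.09225046] [ 3.64279441 38.9740714   9.20425664]
```

View pics/w2.png

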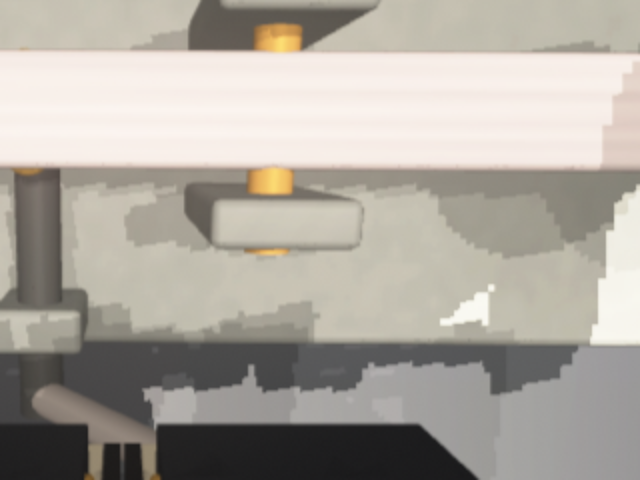

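The lever is at its stop: 39 N, rod leaning to −y in the crop around (95,410). I'll back off and check joint 6 for the two possible grasp yaws.

Call:
servo_tool --series '[[[0,-3,0,0],[-1,-5,0,0],[-2,-5,-10,0],[-5,-10,-16,0],[-10,-20,-16,0],[-10,-25,-16,0],[-10,-25,-16,0],[-10,-25,-16,0],[-10,-25,-16,0],[-10,-25,-16,0]]]' --claw -1

```text
t: 9.5
eef_pos: [0.4632, -0.105, 0.2156]
ee_rot: [3.141, -0.001, -0.136]
force: [1.1, 1.0, -0.3]
width: 0.0613
gripper_force: 0.0
```

```bash
python3 - <<'E'
from h import *
s=telemetry.get_state();print(s["t"],s["eef_pos"],s["ee_rot"],np.round(s["q"],3),s["force"])
go(.439,-.04,.23,87.5);go(.439,-.04,.23,-92.5)
E
```

```text
9.5 [ 0.46317582 -0.10504489  0.21558089] [ 3.14127701e+00 -5.70103023e-04 -1.36167643e-01] [ 1.930e-01  3.200e-02 -4.300e-01  1.000e-03 -1.109e+00  1.241e+00] [ 1.05256148  1.01981526 -0.25986017]
tool shift mm [-32.8 -61.2 -14.4] turn(row value) -1.663
tool shift mm [-32.8 -61.2 -14.4] turn(row value) 1.478
```

Call:
servo_tool --series '[[[-6.6,-12.2,-3,0],[-6.6,-12.2,-3,0],[-6.6,-12.2,-3,0],[-6.6,-12.2,-3,0],[-6.4,-12.2,-3,0],[0,0,0,-0.12],[0,0,0,-0.12],[0,0,0,-0.12],[0,0,0,-0.12],[0,0,0,-0.12]]]'

```text
t: 10.33
eef_pos: [0.4395, -0.0411, 0.2298]
ee_rot: [3.141, -0.0, 0.47]
force: [0.4, 0.6, 0.2]
width: 0.0875
gripper_force: 0.0
```

Call:
servo_tool --series '[[[0,0,0,-0.12],[0,0,0,-0.12],[0,0,0,-0.12],[0,0,0,-0.12],[0,0,0,-0.12],[0,0,0,-0.12],[0,0,0,-0.12],[0,0,0,-0.12],[0,0,0,-0.1],[0,0,0,0]]]'

```text
t: 11.17
eef_pos: [0.4395, -0.0412, 0.2298]
ee_rot: [3.141, 0.0, 1.529]
force: [0.5, -0.7, 0.0]
width: 0.0876
gripper_force: 0.0
```

```bash
python3 - <<'E'
from h import *
s=telemetry.get_state();print(s["t"],s["eef_pos"],s["ee_rot"],np.round(s["q"],3))
snap("wrist","w3.png")
print(cal("wrist"))
E
```

```text
11.1667 [ 0.43946099 -0.04115954  0.22976482] [3.14118194e+00 2.83962351e-04 1.52853530e+00] [ 0.357 -0.041 -0.468  0.    -1.143  2.743]
(array([[401.51797393,   0.        , 310.70798446],
       [  0.        , 401.51797393, 240.97735046],
       [  0.        ,   0.        ,   1.        ]]), array([[-2.87957121],
       [ 0.07078616],
       [ 0.00839764]]), array([-0.44124214, -0.0518238 ,  0.38650499]))
```

View pics/w3.png

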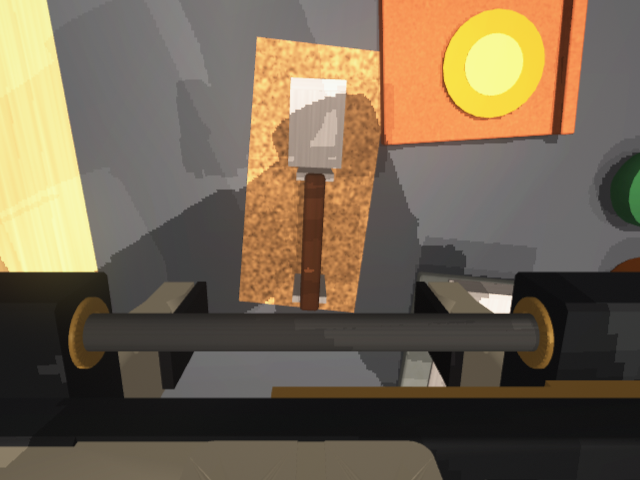

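Spatula directly ahead: handle from (315,174) to (310,308), blade corners (292,79), (346,82), (289,166), (342,169).

```bash
python3 - <<'E'
from h import *
for p in((315,174),(310,308)): print(ray("wrist",p,.078).round(4))
b=[ray("wrist",p,.006)[:2] for p in((292,79),(346,82),(289,166),(342,169))]
f=(b[0]+b[1])/2;r=(b[2]+b[3])/2;d=f-r;y=np.arctan2(d[1],d[0]);u=d/np.linalg.norm(d);print(f,r,np.degrees(y),np.linalg.norm(d))
a=ray("wrist",(315,174),.078)[:2];e=ray("wrist",(310,308),.078)[:2];h=a-e;print(np.degrees(np.arctan2(h[1],h[0])))
g=(f+r)/2-(75-1)*1e-3*u;print("grip",g)
go(*g,.048,np.degrees(y))
im=cv2.cvtColor(cv2.imread('pics/w3.png'),4)
for n in("shelf",):
    snap("wrist")
E
```

```text
[ 0.4449 -0.0018  0.078 ]
[ 0.4356 -0.1122  0.078 ]
[0.45275604 0.07319381] [ 0.44615216 -0.00277269] 85.03168670670304 0.0762530004047468
85.18975820020614
grip [ 0.44304534 -0.03851141]
tool shift mm [  2.8   3.4 181.7] turn(row value) 0.038
```

Call:
servo_tool --series '[[[3,3.4,19,0.038],[0,0,20,0],[0,0,20,0],[0,0,20,0],[0,0,20,0],[0,0,20,0],[0,0,20,0],[0,0,20,0],[0,0,14,0],[0,0,8,0]]]'

```text
t: 12.1
eef_pos: [0.4422, -0.0383, 0.047]
ee_rot: [-3.14, 0.001, 1.483]
force: [-0.2, -0.6, -0.5]
width: 0.0876
gripper_force: 0.0
```

Call:
servo_tool --series '[[[0,0,0,0],[0,0,0,0],[0,0,0,0],[0,0,0,0],[0,0,0,0],[0,0,0,0],[0,0,0,0],[0,0,0,0],[0,0,0,0],[0,0,0,0]]]' --claw 1 --grip_force 40

```text
t: 12.93
eef_pos: [0.4429, -0.0379, 0.0486]
ee_rot: [3.142, 0.0, 1.486]
force: [0.3, -0.0, 0.4]
width: 0.0266
gripper_force: 0.0
```

```bash
python3 - <<'E'
from h import *
s=telemetry.get_state();print(s["t"],s["eef_pos"],s["ee_rot"],s["width"],s["force"],s["gripper_force"])
E
```

```text
12.9333 [ 0.44294278 -0.03793934  0.04860911] [3.14155159e+00 1.09582884e-05 1.48618212e+00] 0.026581499274582764 [ 0.28995264 -0.02890149  0.42863392] 0.0
```

Call:
servo_tool --series '[[[0,0,0,0],[0,0,0,0],[0,0,0,0],[0,0,0,0],[0,0,0,0],[0,0,0,0],[0,0,0,0],[0,0,0,0],[0,0,0,0],[0,0,0,0]]]'

```text
t: 13.77
eef_pos: [0.443, -0.0379, 0.0486]
ee_rot: [3.142, 0.0, 1.486]
force: [-0.5, 0.6, -2.1]
width: 0.0159
gripper_force: 40.0
```

Call:
servo_tool --series '[[[0,0,-5,0],[0,0,-10,0],[0,0,-15,0],[0,0,-15,0],[0,0,-15,0],[0,0,-15,0],[0,0,-15,0],[0,0,-10,0],[0,0,0,0],[0,0,0,0]]]'

```text
t: 14.6
eef_pos: [0.4431, -0.0378, 0.149]
ee_rot: [3.14, -0.001, 1.486]
force: [-0.1, -0.8, -1.4]
width: 0.0154
gripper_force: 40.0
```

```bash
python3 - <<'E'
from h import *
s=telemetry.get_state();print(s["t"],s["eef_pos"],s["ee_rot"],s["width"],s["force"],s["gripper_force"])
snap("top")
for n in("disc_amber","disc_blue"):
    for d in trace("top",n)[:1]:
        ct=max(cv2.findContours(np.asarray(d["mask"]).astype(np.uint8),0,2)[0],key=cv2.contourArea)
        w=np.array([ray("top",p[0],.027)[:2] for p in ct],np.float32);print(n,d["conf"],cv2.minEnclosingCircle(w),cv2.minAreaRect(w))
go(.405,.074,.149,1.5)
E
```

```text
14.6 [ 0.4431058  -0.03778006  0.14896076] [ 3.14032443e+00 -8.22879632e-04  1.48603560e+00] 0.01543575339704812 [-0.12397671 -0.79527465 -1.43352929] 39.99788761138916
disc_amber 0.75 ((0.5952484607696533, 0.0750882551074028), 0.04192732647061348) ((0.5962254405021667, 0.07429580390453339), (0.07984014600515366, 0.07812744379043579), 89.60487365722656)
disc_blue 0.89 ((0.5979950428009033, 0.15898030996322632), 0.040971629321575165) ((0.599364697933197, 0.15906766057014465), (0.07997019588947296, 0.07823407649993896), 89.60345458984375)
tool shift mm [108.5 -46.7  -1.2] turn(row value) 1.46
```

Call:
servo_tool --series '[[[0,0,0,0.12],[0,0,0,0.12],[0,0,0,0.12],[0,0,0,0.12],[0,0,0,0.12],[0,0,0,0.12],[0,0,0,0.12],[0,0,0,0.12],[0,0,0,0.12],[0,0,0,0.12]]]'

```text
t: 15.58
eef_pos: [0.4424, -0.0381, 0.1476]
ee_rot: [3.142, 0.002, 0.28]
force: [-0.2, 0.2, -1.7]
width: 0.0156
gripper_force: 40.0
```

Call:
servo_tool --series '[[[0,0,0,0.12],[0,0,0,0.12],[0,0,0,0.02],[-6,-19,0,0],[-6,-19,0,0],[-6,-19,0,0],[-6,-19,0,0],[-6,-19,0,0],[-6,-18,0,0],[0,0,0,0]]]'

```text
t: 16.42
eef_pos: [0.4033, 0.0759, 0.1482]
ee_rot: [-3.141, 0.0, 0.031]
force: [0.4, 0.2, -1.2]
width: 0.0157
gripper_force: 40.0
```

```bash
python3 - <<'E'
from h import *
s=telemetry.get_state();print(s["t"],s["eef_pos"],s["ee_rot"],s["width"],s["force"],np.round(s["q"],2))
snap("wrist","w4.png")
go(.41,.0745,.068,1.5)
E
```

```text
16.4167 [0.40329912 0.07590499 0.14823666] [-3.14147081e+00  3.08579459e-04  3.11614778e-02] 0.015699258825802958 [ 0.41022646  0.24359762 -1.23301466] [ 0.67 -0.02 -0.65 -0.   -0.94  0.93]
tool shift mm [ 6.5  0.8 80.2] turn(row value) 0.005
```

View pics/w4.png

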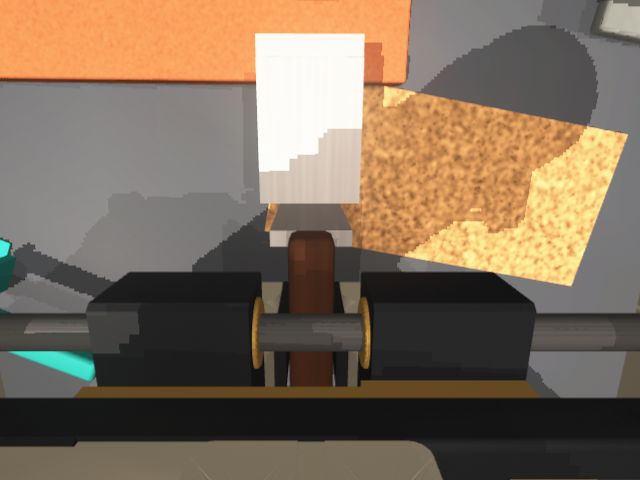

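Blade held straight, front edge at row 35, columns 256–364; shelf front edge at row 80. Lowering onto the shelf.

Call:
servo_tool --series '[[[2,0,10,0],[2,0.8,10,0],[2,0,10,0],[2,0,10,0],[0,0,10,0],[0,0,10,0],[0,0,8,0],[0,0,6,0],[0,0,4,0],[0,0,2,0]]]'

```text
t: 17.3
eef_pos: [0.4119, 0.0732, 0.068]
ee_rot: [3.141, 0.001, 0.027]
force: [-0.7, 0.8, -1.6]
width: 0.0157
gripper_force: 40.0
```

Call:
servo_tool --series '[[[0,0,1,0],[0,0,0.5,0],[0,0,0.5,0],[0,0,0.3,0],[0,0,0,0],[0,0,0,0],[0,0,0,0],[0,0,0,0],[0,0,0,0],[0,0,0,0]]]'

```text
t: 18.13
eef_pos: [0.412, 0.0735, 0.0663]
ee_rot: [-3.142, 0.0, 0.026]
force: [0.7, 0.1, -2.4]
width: 0.0155
gripper_force: 40.0
```

```bash
python3 - <<'E'
from h import *
c=cal("wrist")
s=telemetry.get_state();print(s["t"],s["eef_pos"],s["ee_rot"],s["force"])
im=snap("wrist","w5.png"); cv2.imwrite("pics/w5c.png",cv2.resize(im[0:260,160:480,::-1],None,fx=2,fy=2))
E
```

```text
18.1333 [0.41200428 0.07349114 0.06628196] [-3.14158016e+00  1.86571617e-06  2.61988644e-02] [ 0.73440706  0.0774708  -2.43759846]
```

View pics/w5c.png

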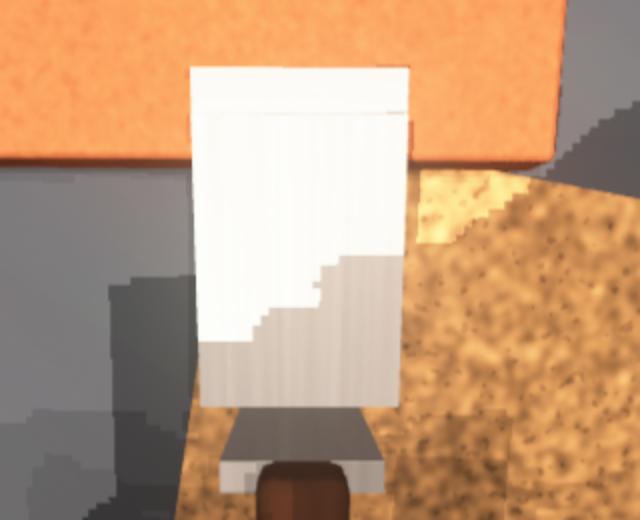

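Call:
servo_tool --series '[[[0,0,0.5,0],[0,0,0,0],[0,0,0.5,0],[0,0,0,0],[0,0,0,0],[0,0,0,0],[0,0,0,0],[0,0,0,0],[0,0,0,0],[0,0,0,0]]]'

```text
t: 19.02
eef_pos: [0.412, 0.0735, 0.0653]
ee_rot: [3.142, -0.0, 0.026]
force: [-0.0, -0.2, -1.5]
width: 0.0156
gripper_force: 40.0
```

Call:
servo_tool --series '[[[0,0,0.5,0],[0,0,0,0],[0,0,0,0],[0,0,0,0],[0,0,0,0],[0,0,0,0],[0,0,0,0],[0,0,0,0],[0,0,0,0],[0,0,0,0]]]'

```text
t: 19.85
eef_pos: [0.412, 0.0735, 0.0648]
ee_rot: [3.142, 0.0, 0.026]
force: [-1.7, 1.5, 2.0]
width: 0.0158
gripper_force: 40.0
```

Call:
servo_tool --series '[[[5,0,0,0],[5,0,0,0],[5,0,0,0],[5,0,0,0],[5,0,0,0],[5,0,0,0],[5,0,0,0],[5,0,0,0],[5,0,0,0],[5,0,0,0]]]'

```text
t: 20.68
eef_pos: [0.4615, 0.0741, 0.0649]
ee_rot: [3.14, 0.002, 0.026]
force: [-15.0, 1.3, 20.7]
width: 0.0161
gripper_force: 40.0
```

Call:
servo_tool --series '[[[5,0,0,0],[5,0,0,0],[5,0,0,0],[5,0,0,0],[5,0,0,0],[4,0,0,0],[4,0,0,0],[4,0,0,0],[4,0,0,0],[4,0,0,0]]]'

```text
t: 21.52
eef_pos: [0.5058, 0.075, 0.0651]
ee_rot: [3.14, 0.003, 0.026]
force: [-11.6, -0.3, 15.8]
width: 0.016
gripper_force: 40.0
```

```bash
python3 - <<'E'
from h import *
s=telemetry.get_state();print(s["t"],s["eef_pos"],s["ee_rot"],s["force"])
im=snap("wrist","w6.png"); cv2.imwrite("pics/w6c.png",cv2.resize(im[0:260,160:480,::-1],None,fx=2,fy=2))
E
```

```text
21.5167 [0.50583649 0.07502613 0.06508694] [3.14011797e+00 3.05708804e-03 2.58149831e-02] [-11.58410958  -0.25957822  15.75920567]
```

View pics/w6c.png

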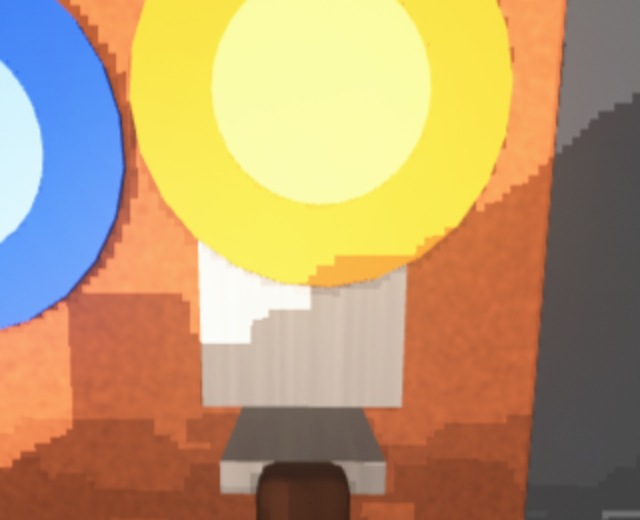

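The amber disc is riding onto the blade, with about 28 mm still to go to the neck. Continuing.

Call:
servo_tool --series '[[[3,1,-0.3,0],[3,0,0,0],[3,0,0,0],[3,0,0,0],[3,0,0,0],[3,0,0,0],[3,0,0,0],[2,0,0,0],[2,0,0,0],[1,0,0,0]]]'

```text
t: 22.4
eef_pos: [0.532, 0.0748, 0.0651]
ee_rot: [3.14, 0.003, 0.026]
force: [-9.9, 0.6, 12.5]
width: 0.0161
gripper_force: 40.0
```

```bash
cat >> h.py <<'E'
def gap():
    im=cv2.cvtColor(eyes.grab_frame("wrist"),cv2.COLOR_RGB2HSV)
    col=im[:215,300:322]; sat=np.median(col[...,1],1); return [int(i) for i in np.where(sat>110)[0][[0,-1]]] if (sat>110).any() else None
E
python3 - <<'E'
from h import *
s=telemetry.get_state();print(s["t"],s["eef_pos"],s["ee_rot"],s["force"],gap())
E
```

```text
22.4 [0.53199952 0.07482849 0.06510664] [3.14029071e+00 2.87915007e-03 2.57600883e-02] [-9.85201401  0.64560417 12.52635434] [0, 198]
```

Call:
servo_tool --series '[[[0,0,-2,0],[0,0,-3,0],[0,0,-5,0],[0,0,-8,0],[0,0,-10,0],[0,0,-12,0],[0,0,-12,0],[0,0,-12,0],[0,0,-12,0],[0,0,-12,0]]]'

```text
t: 23.28
eef_pos: [0.5334, 0.0758, 0.1548]
ee_rot: [-3.141, -0.001, 0.026]
force: [1.1, 0.1, -2.6]
width: 0.0161
gripper_force: 40.0
```

Call:
servo_tool --series '[[[0,0,-12,0],[0,0,-8,0],[0,0,-5,0],[0,0,-2,0],[0,3,0,0],[0,6,0,0],[0,9,0,0],[0,12,0,0],[0,12,0,0],[0,12,0,0]]]'

```text
t: 24.12
eef_pos: [0.5342, 0.0201, 0.1797]
ee_rot: [3.141, 0.001, 0.026]
force: [0.3, -0.5, -3.5]
width: 0.0158
gripper_force: 40.0
```

Call:
servo_tool --series '[[[0,12,0,0],[0,12,0,0],[0,12,0,0],[0,12,0,0],[0,12,0,0],[0,12,0,0],[0,12,0,0],[0,12,0,0],[0,12,0,0],[0,12,0,0]]]'

```text
t: 24.95
eef_pos: [0.5376, -0.0994, 0.18]
ee_rot: [3.142, 0.0, 0.026]
force: [-0.4, 0.5, -3.5]
width: 0.0156
gripper_force: 40.0
```

Call:
servo_tool --series '[[[0,12,0,0.01],[0,9,0,0.02],[0,6,0,0.02],[0,3,0,0.03],[0,0,0,0.03],[0,0,0,0.03],[0,0,0,0.02],[0,0,0,0],[0,0,0,0],[0,0,0,0]]]'

```text
t: 25.78
eef_pos: [0.538, -0.1281, 0.1801]
ee_rot: [-3.142, -0.0, -0.133]
force: [-0.7, 0.2, -3.0]
width: 0.0156
gripper_force: 40.0
```

```bash
python3 - <<'E'
from h import *
s=telemetry.get_state();print(s["t"],s["eef_pos"],s["ee_rot"],s["force"],gap())
go(.528,-.154,.18,-7.8)
snap("wrist","w7.png")
E
```

```text
25.7833 [ 0.53795885 -0.12806726  0.18007716] [-3.14154902e+00 -1.81747344e-05 -1.33115097e-01] [-0.71950976  0.19408862 -3.03263136] [7, 199]
tool shift mm [-6.4 27.   0.1] turn(row value) 0.003
```

View pics/w7.png

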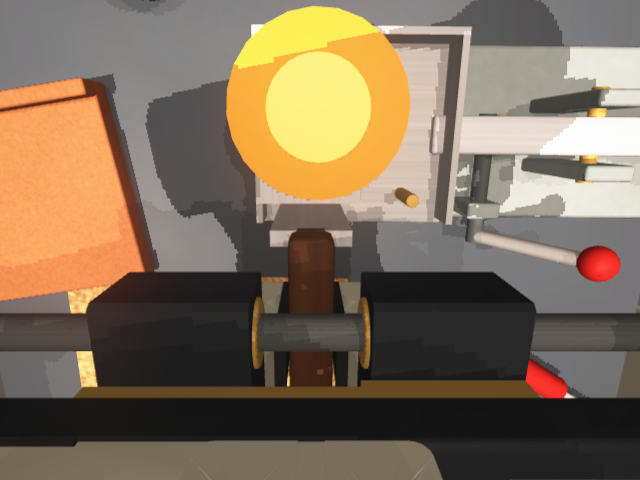

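The amber disc is on the blade, the lever at the right (598,264) leans to −y, and the right post shows at (407,197). I'll move over the pan and go partway down for a check.

Call:
servo_tool --series '[[[-1,4,0,0.003],[-1,5,0,0],[-1,6,0,0],[-1,6,0,0],[-1,4,0,0],[-1,2,0,0],[0,0,5,0],[0,0,5,0],[0,0,5,0],[0,0,5,0]]]'

```text
t: 26.72
eef_pos: [0.5282, -0.154, 0.1592]
ee_rot: [-3.142, 0.001, -0.137]
force: [-0.3, -0.0, -3.7]
width: 0.0159
gripper_force: 40.0
```

```bash
python3 - <<'E'
from h import *
s=telemetry.get_state();print(s["t"],s["eef_pos"],s["ee_rot"],s["force"],gap())
go(.528,-.154,.1155,-7.8)
im=snap("wrist","w8.png"); cv2.imwrite("pics/w8c.png",cv2.resize(im[0:260,160:480,::-1],None,fx=2,fy=2))
P=np.array([.5648,-.159]);y=np.array([.136,.991])
print(proj("wrist",[[*(P+.033*y),.103],[*(P-.033*y),.103]]))
E
```

```text
26.7167 [ 0.52815917 -0.15400527  0.15924306] [-3.14158975e+00  5.45649697e-04 -1.36609778e-01] [-0.31073896 -0.02012288 -3.73113138] [7, 199]
tool shift mm [ 0.4  0.1 42.6] turn(row value) -0.001
[[248.57825592 195.51735615]
 [372.50948809 195.40044387]]
```

View pics/w8c.png

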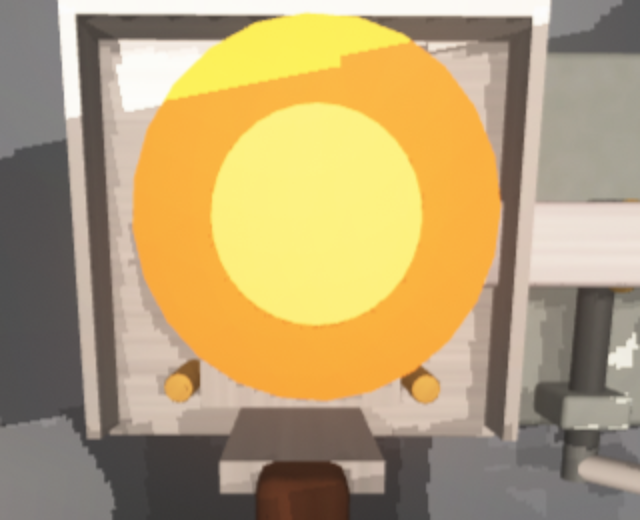

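Posts at crop (180,387) and (426,387) are symmetric about the blade, and the disc is beyond them. Lowering.

Call:
servo_tool --series '[[[0.5,0.3,5,0],[0.5,0,6,0],[0,0,6,0],[0,0,6,0],[0,0,6,0],[0,0,5,0],[0,0,4,0],[0,0,3,0],[0,0,2,0],[0,0,1,0]]]'

```text
t: 27.65
eef_pos: [0.5292, -0.1546, 0.1158]
ee_rot: [3.142, 0.0, -0.137]
force: [0.6, -0.2, -3.2]
width: 0.0159
gripper_force: 40.0
```

Call:
servo_tool --series '[[[0,0,0.5,0],[0,0,0,0],[0,0,0,0],[0,0,0,0],[0,0,0,0],[0,0,0,0],[0,0,0,0],[0,0,0,0],[0,0,0,0],[0,0,0,0]]]'

```text
t: 28.48
eef_pos: [0.5293, -0.1546, 0.1156]
ee_rot: [-3.142, -0.0, -0.137]
force: [0.1, -0.4, -3.5]
width: 0.0157
gripper_force: 40.0
```

```bash
python3 - <<'E'
from h import *
s=telemetry.get_state();print(s["t"],s["eef_pos"],s["ee_rot"],s["force"],gap())
E
```

```text
28.4833 [ 0.52927902 -0.15462156  0.1155632 ] [-3.14157387e+00 -1.33226754e-05 -1.36860849e-01] [ 0.11658298 -0.42602357 -3.47504362] [7, 198]
```

Call:
servo_tool --series '[[[0,0,0.5,0],[0,0,0.4,0],[0,0,0,0],[-2,0,0,0],[-3,0,0,0],[-4,0,0,0],[-4,0,0,0],[-4,0,0,0],[-4,0,0,0],[-4,0,0,0]]]'

```text
t: 29.37
eef_pos: [0.5042, -0.1511, 0.1148]
ee_rot: [-3.142, -0.0, -0.137]
force: [1.4, -0.7, -3.5]
width: 0.0153
gripper_force: 40.0
```

```bash
python3 - <<'E'
from h import *
s=telemetry.get_state();print(s["t"],s["eef_pos"],s["ee_rot"],s["force"],gap())
E
```

```text
29.3667 [ 0.5042014  -0.15114474  0.11480161] [-3.14156012e+00 -4.50866341e-04 -1.36720057e-01] [ 1.38138039 -0.7491137  -3.49634926] [0, 172]
```

Edge moved from row 198 to 172, so the posts are holding the disc back. Drawing the rest out.

Call:
servo_tool --series '[[[-5,0,0,0],[-5,0,0,0],[-5,0,0,0],[-5,0,0,0],[-5,0,0,0],[-5,0,0,0],[-5,0,0,0],[-5,0,0,0],[-5,0,0,0],[-5,0,0,0]]]'

```text
t: 30.25
eef_pos: [0.4545, -0.1443, 0.1147]
ee_rot: [-3.142, -0.0, -0.137]
force: [0.3, 0.7, -2.0]
width: 0.0156
gripper_force: 40.0
```

Call:
servo_tool --series '[[[-5,0,0,0],[-5,0,0,0],[-5,0,0,0],[-5,0,0,0],[-5,0,0,0],[0,0,-5,0],[0,0,-10,0],[0,0,-15,0],[0,0,-15,0],[0,0,-15,0]]]'

```text
t: 31.08
eef_pos: [0.4303, -0.141, 0.1757]
ee_rot: [3.141, -0.0, -0.137]
force: [0.1, 0.5, -1.6]
width: 0.0153
gripper_force: 40.0
```

```bash
cat >> h.py <<'E'
def discs():
    snap("top")
    for n,h in(("disc_amber",(20,35)),("disc_blue",(100,125)),("disc_green",(40,85))):
        for d in trace("top",n)[:2]:
            ct=max(cv2.findContours(np.asarray(d["mask"]).astype(np.uint8),0,2)[0],key=cv2.contourArea)
            for z in (.027,.077,.085):
                w=np.array([ray("top",p[0],z)[:2] for p in ct],np.float32);c,r=cv2.minEnclosingCircle(w);print(n,round(d["conf"],2),z,np.round(c,4),round(r,4))
E
python3 - <<'E'
from h import *
s=telemetry.get_state();print(s["t"],s["eef_pos"],s["ee_rot"],s["force"])
discs()
im=eyes.grab_frame("scene");cv2.imwrite("pics/s2.png",cv2.resize(im[200:440,60:460,::-1],None,fx=2,fy=2))
E
```

```text
31.0833 [ 0.43027101 -0.14102169  0.17573875] [ 3.14146295e+00 -1.43882631e-04 -1.36687483e-01] [ 0.09031171  0.47938574 -1.55874369]
disc_amber 0.93 0.027 [ 0.6035 -0.1755] 0.0445
disc_amber 0.93 0.077 [ 0.5955 -0.1654] 0.0425
disc_amber 0.93 0.085 [ 0.5942 -0.1637] 0.0422
disc_amber 0.74 0.027 [ 0.3144 -0.3728] 0.034
disc_amber 0.74 0.077 [ 0.3192 -0.354 ] 0.0325
disc_amber 0.74 0.085 [ 0.3199 -0.351 ] 0.0323
disc_blue 0.68 0.027 [0.5982 0.1577] 0.0421
disc_blue 0.68 0.077 [0.5905 0.1531] 0.0402
disc_blue 0.68 0.085 [0.5892 0.1524] 0.0399
disc_blue 0.52 0.027 [ 0.5636 -0.2635] 0.0193
disc_blue 0.52 0.077 [ 0.5573 -0.2495] 0.0185
disc_blue 0.52 0.085 [ 0.5563 -0.2473] 0.0183
```

View pics/s2.png

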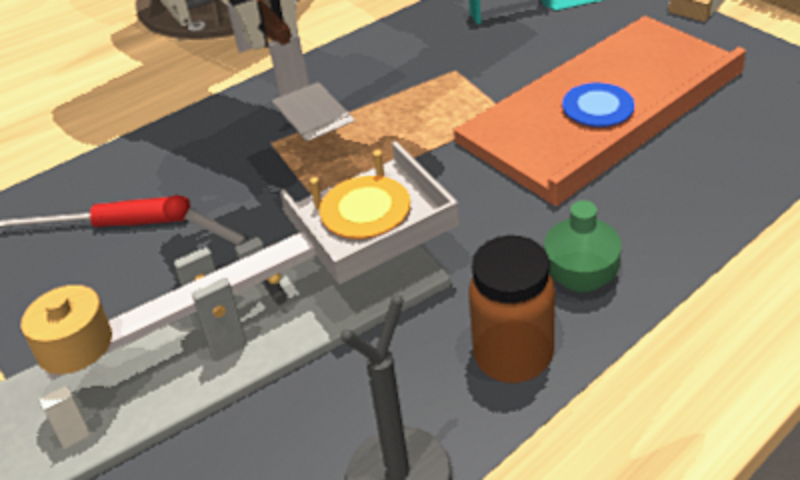

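Amber lies flat in the pan behind the posts, crop (365,207). Blue is on the shelf, crop (598,105). Going for blue.

Call:
servo_tool --series '[[[0,0,0,-0.08],[0,0,0,-0.083],[0,-10,0,0],[0,-20,0,0],[0,-25,0,0],[0,-25,0,0],[0,-25,0,0],[0,-25,0,0],[0,-25,0,0],[0,-25,0,0]]]'

```text
t: 32.17
eef_pos: [0.4247, 0.0404, 0.174]
ee_rot: [3.141, 0.001, 0.024]
force: [0.8, -1.1, -1.7]
width: 0.0159
gripper_force: 40.0
```

Call:
servo_tool --series '[[[0,-25,0,0],[0,-25,0,0],[0,-25,0,0],[0,-25,0,0],[0,-15,0,0],[-6,-4,8,0],[-6,0,12,0],[0,0,12,0],[0,0,12,0],[0,0,12,0]]]'

```text
t: 33.0
eef_pos: [0.4092, 0.157, 0.1172]
ee_rot: [3.141, 0.001, 0.024]
force: [-0.1, -0.5, -2.1]
width: 0.0154
gripper_force: 40.0
```

```bash
python3 - <<'E'
from h import *
s=telemetry.get_state();print(s["t"],s["eef_pos"],s["ee_rot"],s["force"])
discs()
go(.412,.158,.067,1.5)
E
```

```text
33.0 [0.4092272 0.1570428 0.1172325] [3.14083523e+00 1.14387586e-03 2.44197390e-02] [-0.11963731 -0.46226843 -2.1342468 ]
disc_amber 0.73 0.027 [ 0.4363 -0.0234] 0.1308
disc_amber 0.73 0.077 [ 0.4356 -0.0199] 0.125
disc_amber 0.73 0.085 [ 0.4355 -0.0194] 0.1241
disc_amber 0.69 0.027 [ 0.6043 -0.1752] 0.0445
disc_amber 0.69 0.077 [ 0.5963 -0.1651] 0.0425
disc_amber 0.69 0.085 [ 0.595  -0.1635] 0.0422
disc_blue 0.95 0.027 [0.5977 0.1573] 0.0422
disc_blue 0.95 0.077 [0.59   0.1528] 0.0403
disc_blue 0.95 0.085 [0.5887 0.152 ] 0.04
tool shift mm [ 2.2 -0.8 51.3] turn(row value) -0.001
```

Call:
servo_tool --series '[[[1,1,10,0],[1,0,10,0],[0,0,10,0],[0,0,8,0],[0,0,5,0],[0,0,4,0],[0,0,2,0],[0,0,1,0],[0,0,0,0],[0,0,0,0]]]'

```text
t: 34.03
eef_pos: [0.4126, 0.1568, 0.0689]
ee_rot: [-3.141, -0.0, 0.026]
force: [0.1, -0.8, -1.8]
width: 0.0155
gripper_force: 40.0
```

Call:
servo_tool --series '[[[0,0,0.8,0],[0,0,0.3,0],[0,0,0,0],[0,0,0,0],[0,0,0,0],[0,0,0,0],[0,0,0,0],[0,0,0,0],[0,0,0,0],[0,0,0,0]]]'

```text
t: 34.87
eef_pos: [0.4124, 0.1567, 0.0676]
ee_rot: [3.142, 0.0, 0.026]
force: [-0.1, 0.9, -2.0]
width: 0.0159
gripper_force: 40.0
```

Call:
servo_tool --series '[[[0,0,1,0],[0,0,1,0],[0,0,0.5,0],[0,0,0.2,0],[0,0,0,0],[0,0,0,0],[0,0,0,0],[0,0,0,0],[0,0,0,0],[0,0,0,0]]]'

```text
t: 35.7
eef_pos: [0.4124, 0.1566, 0.0649]
ee_rot: [-3.142, -0.0, 0.026]
force: [-0.8, -0.3, -0.4]
width: 0.0156
gripper_force: 40.0
```

Call:
servo_tool --series '[[[5,0,0,0],[5,0,0,0],[5,0,0,0],[5,0,0,0],[5,0,0,0],[5,0,0,0],[5,0,0,0],[5,0,0,0],[5,0,0,0],[5,0,0,0]]]'

```text
t: 36.53
eef_pos: [0.462, 0.1574, 0.065]
ee_rot: [3.141, 0.002, 0.026]
force: [-11.4, 1.5, 15.0]
width: 0.0155
gripper_force: 40.0
```

Call:
servo_tool --series '[[[5,0,0,0],[5,0,0,0],[5,0,0,0],[5,0,0,0],[5,0,0,0],[4,0,0,0],[4,0,0,0],[4,0,0,0],[4,0,0,0],[4,0,0,0]]]'

```text
t: 37.37
eef_pos: [0.5066, 0.1585, 0.0651]
ee_rot: [3.141, 0.002, 0.026]
force: [-8.2, 0.6, 11.9]
width: 0.0158
gripper_force: 40.0
```

```bash
python3 - <<'E'
from h import *
s=telemetry.get_state();print(s["t"],s["eef_pos"],s["ee_rot"],s["force"],gap())
im=snap("wrist","w9.png");h=cv2.cvtColor(im,cv2.COLOR_RGB2HSV);m=((h[...,0]>95)&(h[...,0]<125)&(h[...,1]>100)).astype(np.uint8)
k,_,st,ce=cv2.connectedComponentsWithStats(m);print(st[1:][st[1:,4]>300].tolist())
E
```

```text
37.3667 [0.50664099 0.15847645 0.06513151] [3.14050968e+00 2.04695660e-03 2.59376471e-02] [-8.16034324  0.55794084 11.8888466 ] [108, 147]
[[220, 0, 189, 150, 14092]]
```

Call:
servo_tool --series '[[[3,0,0,0],[3,0,0,0],[3,0,0,0],[3,0,0,0],[3,0,0,0],[3,0,0,0],[3,0,0,0],[2,0,0,0],[1,0,0,0],[0,0,0,0]]]'

```text
t: 38.3
eef_pos: [0.5307, 0.1591, 0.0651]
ee_rot: [3.14, 0.002, 0.026]
force: [-7.1, -0.9, 10.5]
width: 0.0159
gripper_force: 40.0
```

```bash
cat >> h.py <<'E'
def blue():
    h=cv2.cvtColor(eyes.grab_frame("wrist"),cv2.COLOR_RGB2HSV);m=((h[...,0]>95)&(h[...,0]<125)&(h[...,1]>100)).astype(np.uint8)
    st=cv2.connectedComponentsWithStats(m)[2];return [(x[0],x[0]+x[2],x[1],x[1]+x[3]) for x in st[1:][st[1:,4]>300].tolist()]
E
python3 - <<'E'
from h import *
s=telemetry.get_state();print(s["t"],s["eef_pos"],s["ee_rot"],s["force"],blue())
E
```

```text
38.3 [0.53073911 0.15912089 0.06510815] [3.14048362e+00 1.81602305e-03 2.60237952e-02] [-7.11463492 -0.89815479 10.52976329] [(225, 406, 7, 200)]
```

Call:
servo_tool --series '[[[0,0,-2,0],[0,0,-3,0],[0,0,-5,0],[0,0,-8,0],[0,0,-10,0],[0,0,-12,0],[0,0,-12,0],[0,0,-12,0],[0,0,-12,0],[0,0,-12,0]]]'

```text
t: 39.18
eef_pos: [0.5316, 0.1599, 0.1545]
ee_rot: [-3.141, -0.001, 0.026]
force: [-0.4, 0.0, -3.1]
width: 0.0155
gripper_force: 40.0
```

Call:
servo_tool --series '[[[0,0,-12,0],[0,0,-8,0],[0,0,-5,0],[0,0,-2,0],[0,3,0,0],[0,6,0,0],[0,9,0,0],[0,12,0,0],[0,12,0,0],[0,12,0,0]]]'

```text
t: 40.02
eef_pos: [0.5325, 0.1041, 0.1795]
ee_rot: [3.141, 0.001, 0.026]
force: [-0.9, -0.8, -3.0]
width: 0.0159
gripper_force: 40.0
```

Call:
servo_tool --series '[[[0,12,0,0],[0,12,0,0],[0,12,0,0],[0,12,0,0],[0,12,0,0],[0,12,0,0],[0,12,0,0],[0,12,0,0],[0,12,0,0],[0,12,0,0]]]'

```text
t: 40.85
eef_pos: [0.5359, -0.0154, 0.1798]
ee_rot: [3.142, 0.0, 0.026]
force: [-0.0, 0.8, -2.5]
width: 0.0159
gripper_force: 40.0
```

Call:
servo_tool --series '[[[0,12,0,0],[0,12,0,0],[0,12,0,0],[0,12,0,0],[0,12,0,0],[0,12,0,0],[0,12,0,0],[0,12,0,0],[0,12,0,0],[0,12,0,0]]]'

```text
t: 41.68
eef_pos: [0.5391, -0.1353, 0.1799]
ee_rot: [3.142, -0.0, 0.026]
force: [0.3, 0.4, -2.4]
width: 0.0156
gripper_force: 40.0
```

Call:
servo_tool --series '[[[0,9,0,0],[0,6,0,0.02],[0,3,0,0.02],[0,0,0,0.03],[0,0,0,0.03],[0,0,0,0.03],[0,0,0,0.02],[0,0,0,0.01],[0,0,0,0],[0,0,0,0]]]'

```text
t: 42.52
eef_pos: [0.5395, -0.152, 0.1799]
ee_rot: [-3.142, -0.0, -0.133]
force: [1.0, 0.7, -3.3]
width: 0.0157
gripper_force: 40.0
```

```bash
python3 - <<'E'
from h import *
s=telemetry.get_state();print(s["t"],s["eef_pos"],s["ee_rot"],s["force"],blue())
go(.5292,-.1546,.18,-7.8)
discs()
E
```

```text
42.5167 [ 0.53949263 -0.15199875  0.17987815] [-3.14155138e+00 -3.50778865e-05 -1.33295067e-01] [ 0.99811111  0.68997786 -3.29302621] [(221, 405, 6, 200)]
tool shift mm [-9.8  4.  -0.1] turn(row value) 0.003
disc_blue 0.62 0.027 [ 0.4967 -0.1734] 0.0357
disc_blue 0.62 0.077 [ 0.4934 -0.1633] 0.0341
disc_blue 0.62 0.085 [ 0.4929 -0.1617] 0.0339
```

Call:
servo_tool --series '[[[-2,0.5,0,0.003],[-2,1,0,0],[-2,1,0,0],[-2,1,0,0],[-2,0.5,0,0],[0,0,3,0],[0,0,5,0],[0,0,6,0],[0,0,6,0],[0,0,6,0]]]'

```text
t: 43.6
eef_pos: [0.5288, -0.1547, 0.1529]
ee_rot: [3.142, 0.001, -0.137]
force: [0.5, -0.2, -3.5]
width: 0.016
gripper_force: 40.0
```

Call:
servo_tool --series '[[[0,0,6,0],[0,0,6,0],[0,0,6,0],[0,0,5,0],[0,0,3,0],[0,0,2,0],[0,0,1,0],[0,0,1,0],[0,0,0,0],[0,0,0,0]]]'

```text
t: 44.43
eef_pos: [0.5292, -0.1547, 0.1241]
ee_rot: [-3.142, -0.0, -0.137]
force: [-0.4, 0.2, -2.0]
width: 0.0154
gripper_force: 40.0
```

```bash
python3 - <<'E'
from h import *
s=telemetry.get_state();print(s["t"],s["eef_pos"],s["ee_rot"],s["force"],blue())
go(.5292,-.1546,.1226,-7.8)
im=snap("wrist","w10.png"); cv2.imwrite("pics/w10c.png",cv2.resize(im[0:260,160:480,::-1],None,fx=2,fy=2))
E
```

```text
44.4333 [ 0.52916524 -0.15474349  0.12408331] [-3.14155270e+00 -4.19286348e-04 -1.36753048e-01] [-0.40531977  0.15974826 -2.04209846] [(221, 404, 7, 200)]
tool shift mm [-0.  -0.1  1.5] turn(row value) -0.001
```

View pics/w10c.png

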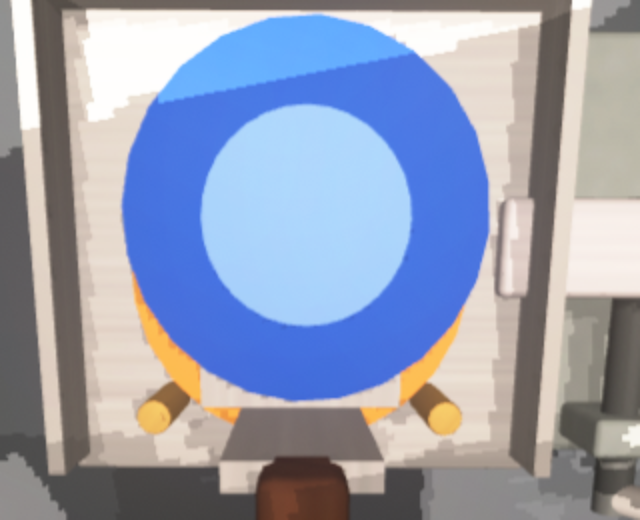

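The blue disc sits inside the posts, crop (154,415) and (445,415), above amber. I'll lower another millimetre and withdraw.

Call:
servo_tool --series '[[[0,0,0.6,0],[0,0,0.5,0],[0,0,0,0],[-2,0,0,0],[-3,0,0,0],[-4,0,0,0],[-4,0,0,0],[-4,0,0,0],[-4,0,0,0],[-4,0,0,0]]]'

```text
t: 45.37
eef_pos: [0.504, -0.1512, 0.1229]
ee_rot: [-3.142, -0.001, -0.137]
force: [2.0, 0.4, -3.3]
width: 0.0157
gripper_force: 40.0
```

```bash
python3 - <<'E'
from h import *
s=telemetry.get_state();print(s["t"],s["eef_pos"],s["ee_rot"],s["force"],blue())
E
```

```text
45.3667 [ 0.50402086 -0.15122587  0.12289703] [-3.14150283e+00 -5.71683267e-04 -1.36739081e-01] [ 2.00413287  0.44761118 -3.30437572] [(217, 404, 0, 174)]
```

Call:
servo_tool --series '[[[-5,0,0,0],[-5,0,0,0],[-5,0,0,0],[-5,0,0,0],[-5,0,0,0],[-5,0,0,0],[-5,0,0,0],[-5,0,0,0],[-5,0,0,0],[-5,0,0,0]]]'

```text
t: 46.25
eef_pos: [0.4542, -0.1444, 0.1228]
ee_rot: [3.142, -0.0, -0.137]
force: [0.5, -0.4, -2.7]
width: 0.0156
gripper_force: 40.0
```

Call:
servo_tool --series '[[[-5,0,0,0],[-5,0,0,0],[-5,0,0,0],[-5,0,0,0],[-5,0,0,0],[0,0,-3,0],[0,0,-7,0],[0,0,-10,0],[0,0,-10,0],[0,0,-10,0]]]'

```text
t: 47.08
eef_pos: [0.4304, -0.1411, 0.1639]
ee_rot: [3.141, -0.001, -0.137]
force: [0.6, 0.2, -2.1]
width: 0.0159
gripper_force: 40.0
```

```bash
python3 - <<'E'
from h import *
s=telemetry.get_state();print(s["t"],s["eef_pos"],s["ee_rot"],s["force"],s["q"])
discs()
go(.443,-.0379,.16,85.1)
im=eyes.grab_frame("scene");cv2.imwrite("pics/s3.png",cv2.resize(im[200:440,60:460,::-1],None,fx=2,fy=2))
E
```

```text
47.0833 [ 0.4304322  -0.14113484  0.16390175] [ 3.14149686e+00 -5.99313517e-04 -1.36626473e-01] [ 0.5775341   0.21592488 -2.0798751 ] [ 1.20596439e-01  4.14038027e-02 -5.48751426e-01  2.95107386e-04
 -9.80085890e-01  1.31340909e+00]
disc_amber 0.16 0.027 [ 0.5951 -0.2985] 0.1952
disc_amber 0.16 0.077 [ 0.5875 -0.283 ] 0.1866
disc_amber 0.16 0.085 [ 0.5863 -0.2805] 0.1852
disc_blue 0.61 0.027 [ 0.6051 -0.1773] 0.0444
disc_blue 0.61 0.077 [ 0.597  -0.1671] 0.0425
disc_blue 0.61 0.085 [ 0.5957 -0.1655] 0.0421
disc_green 0.38 0.027 [0.5112 0.465 ] 0.0535
disc_green 0.38 0.077 [0.5073 0.447 ] 0.0511
disc_green 0.38 0.085 [0.5067 0.4441] 0.0508
tool shift mm [  -1.4 -103.9    3. ] turn(row value) -1.622
```

View pics/s3.png

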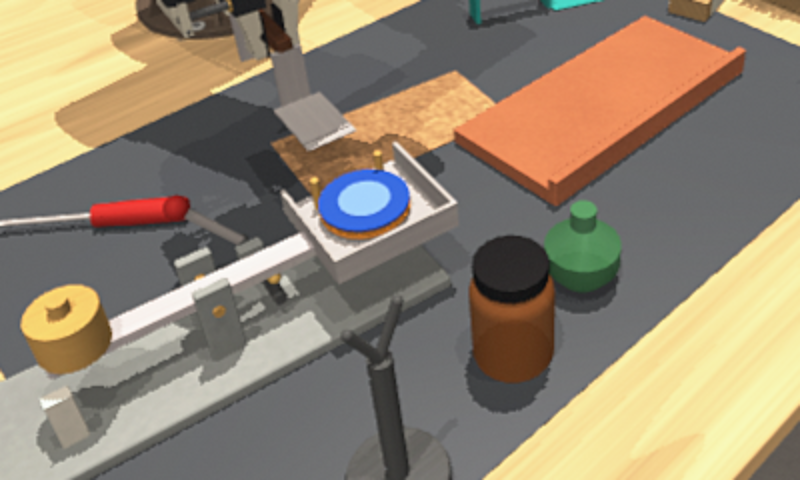

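Blue is stacked flat on amber and the shelf is empty. Returning the spatula to the mat.

Call:
servo_tool --series '[[[0,-14,0,0],[0,-18,0,0],[0,-18,0,0],[0,-18,0,0],[0,-18,0,0],[-1,-18,0,0],[0,0,0,-0.12],[0,0,0,-0.12],[0,0,0,-0.12],[0,0,0,-0.12]]]'

```text
t: 48.17
eef_pos: [0.4428, -0.0378, 0.162]
ee_rot: [-3.141, 0.001, 0.35]
force: [-0.2, 0.2, -2.4]
width: 0.0158
gripper_force: 40.0
```

Call:
servo_tool --series '[[[0,0,0,-0.12],[0,0,0,-0.12],[0,0,0,-0.12],[0,0,0,-0.12],[0,0,0,-0.12],[0,0,0,-0.12],[0,0,0,-0.12],[0,0,0,-0.12],[0,0,0,-0.12],[0,0,0,-0.06]]]'

```text
t: 49.0
eef_pos: [0.4427, -0.038, 0.162]
ee_rot: [-3.14, 0.0, 1.49]
force: [-0.8, -0.3, -1.0]
width: 0.0157
gripper_force: 40.0
```

```bash
python3 - <<'E'
from h import *
s=telemetry.get_state();print(s["t"],s["eef_pos"],s["ee_rot"],s["force"])
go(.443,-.0379,.05,85.1)
E
```

```text
49.0 [ 0.44273915 -0.03801773  0.16201884] [-3.14026518e+00  4.74915694e-04  1.48991320e+00] [-0.78540459 -0.26881306 -0.99494793]
tool shift mm [1.00e-01 3.00e-01 1.12e+02] turn(row value) 0.005
```

Call:
servo_tool --series '[[[0,0,14,0],[0,0,16,0],[0,0,16,0],[0,0,16,0],[0,0,16,0],[0,0,14,0],[0,0,10,0],[0,0,6,0],[0,0,3,0],[0,0,1,0]]]'

```text
t: 49.83
eef_pos: [0.4429, -0.038, 0.0502]
ee_rot: [-3.141, 0.001, 1.483]
force: [0.2, -0.2, -1.3]
width: 0.0158
gripper_force: 40.0
```

Call:
servo_tool --series '[[[0,0,1,0],[0,0,0.5,0],[0,0,0,0],[0,0,0,0],[0,0,0,0],[0,0,0,0],[0,0,0,0],[0,0,0,0],[0,0,0,0],[0,0,0,0]]]'

```text
t: 50.67
eef_pos: [0.4431, -0.0379, 0.0493]
ee_rot: [3.142, -0.0, 1.483]
force: [-0.6, -0.5, -1.7]
width: 0.0158
gripper_force: 40.0
```

Call:
servo_tool --series '[[[0,0,0.5,0],[0,0,0.5,0],[0,0,0.3,0],[0,0,0,0],[0,0,0,0],[0,0,0,0],[0,0,0,0],[0,0,0,0],[0,0,0,0],[0,0,0,0]]]'

```text
t: 51.5
eef_pos: [0.4432, -0.0379, 0.0482]
ee_rot: [3.141, 0.0, 1.483]
force: [-1.9, 1.6, 6.2]
width: 0.0158
gripper_force: 40.0
```

Call:
servo_tool --series '[[[0,0,0,0],[0,0,0,0],[0,0,0,0],[0,0,0,0],[0,0,0,0],[0,0,0,0],[0,0,0,0],[0,0,0,0],[0,0,0,0],[0,0,0,0]]]' --claw -0.2

```text
t: 52.33
eef_pos: [0.4432, -0.0379, 0.048]
ee_rot: [3.142, -0.0, 1.483]
force: [-0.1, 0.3, -0.1]
width: 0.0525
gripper_force: 0.0
```

Call:
servo_tool --series '[[[0,0,-3,0],[0,0,-10,0],[0,0,-20,0],[0,0,-25,0],[0,0,-25,0],[0,0,-25,0],[0,0,-25,0],[0,0,-20,0],[0,0,-10,0],[0,0,0,0]]]'

```text
t: 53.17
eef_pos: [0.4443, -0.0377, 0.2133]
ee_rot: [3.137, -0.001, 1.483]
force: [0.6, 0.1, -0.4]
width: 0.0529
gripper_force: 0.0
```

```bash
python3 - <<'E'
from h import *
s=telemetry.get_state();print(s["t"],s["eef_pos"],s["ee_rot"],s["force"],s["width"])
ps={}
for n in("top","scene"):
    im=eyes.grab_frame(n)[:,:,::-1].astype(int);B,G,R=im[...,0],im[...,1],im[...,2]
    m=((R>120)&(G<55)&(B<60)).astype(np.uint8); k,_,st,ce=cv2.connectedComponentsWithStats(m)
    print(n,[(int(x[4]),c.round(1).tolist(),ray(n,c,.105).round(3).tolist()) for x,c in zip(st[1:],ce[1:]) if x[4]>12])
cv2.imwrite("pics/c11.png",cv2.resize(eyes.grab_frame("top")[180:330,290:560,::-1],None,fx=2.9,fy=2.9,interpolation=2))
E
```

```text
53.1667 [ 0.44433662 -0.03767491  0.21332295] [ 3.13743506e+00 -1.45536378e-03  1.48346955e+00] [ 0.64829026  0.0889985  -0.35675791] 0.05292907915913118
top [(36, [181.1, 139.9], [0.818, 0.397, 0.105]), (307, [187.7, 160.1], [0.768, 0.379, 0.105]), (16, [178.8, 151.8], [0.788, 0.401, 0.105]), (60, [480.6, 267.3], [0.508, -0.302, 0.105]), (375, [469.5, 323.8], [0.38, -0.27, 0.105]), (389, [46.8, 380.9], [0.258, 0.681, 0.105])]
scene [(89, [391.7, 139.6], [0.344, 0.596, 0.105]), (45, [507.0, 225.3], [0.834, 0.379, 0.105]), (497, [495.7, 245.1], [0.854, 0.293, 0.105]), (303, [131.0, 306.6], [0.492, -0.323, 0.105])]
```

View pics/c11.png

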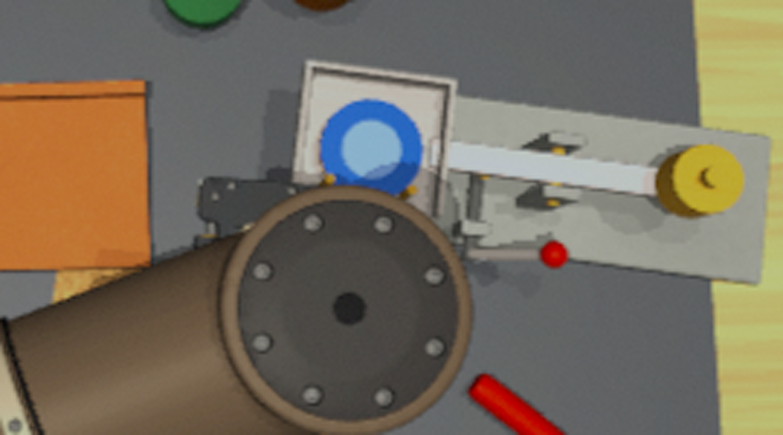

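The ball is at (480,267) in the full top image, about (0.508, −0.302). I'll straddle it with half-open fingers so one grip can push both ways.

Call:
servo_tool --series '[[[0,0,0,0.12],[0,0,0,0.12],[0,0,0,0.12],[0,0,0,0.12],[0,0,0,0.12],[0,0,0,0.12],[0,0,0,0.12],[0,0,0,0.12],[0,0,0,0.12],[0,0,0,0.12]]]' --claw 0

```text
t: 54.15
eef_pos: [0.4423, -0.0381, 0.2093]
ee_rot: [-3.142, 0.003, 0.277]
force: [-0.7, -0.1, 0.6]
width: 0.044
gripper_force: 0.0
```

Call:
servo_tool --series '[[[0,0,0,0.12],[0,0,0,0.12],[0,0,0,0.12],[0,0,0,0.06],[15,35,0,0],[15,35,0,0],[15,35,0,0],[15,35,0,0],[15,35,0,0],[10,35,0,0]]]'

```text
t: 54.98
eef_pos: [0.4986, -0.2594, 0.2089]
ee_rot: [-3.141, 0.003, -0.137]
force: [0.8, -0.4, 0.6]
width: 0.0441
gripper_force: 0.0
```

```bash
python3 - <<'E'
from h import *
s=telemetry.get_state();print(s["t"],s["eef_pos"],s["ee_rot"],s["force"],s["width"])
go(.508,-.302,.092,-7.8)
E
```

```text
54.9833 [ 0.49864646 -0.2593935   0.20888507] [-3.14147934e+00  2.90355499e-03 -1.36658461e-01] [ 0.83297138 -0.37104945  0.56511195] 0.044094563509387216
tool shift mm [ 15.1  40.9 116.9] turn(row value) -0.001
```

Call:
servo_tool --series '[[[3,8,0,0],[3,8,0,0],[3,9,0,0],[3,8,0,0],[3,8,0,0],[0,0,5,0],[0,0,10,0],[0,0,10,0],[0,0,10,0],[0,0,10,0]]]'

```text
t: 55.82
eef_pos: [0.5076, -0.2996, 0.1646]
ee_rot: [-3.141, 0.001, -0.136]
force: [-0.3, -0.1, 0.3]
width: 0.044
gripper_force: 0.0
```

```bash
python3 - <<'E'
from h import *
s=telemetry.get_state();print(s["t"],s["eef_pos"],s["ee_rot"],s["force"],s["width"])
go(.508,-.302,.092,-7.8)
c=cal("top");im=eyes.grab_frame("scene").astype(int);m=((im[...,0]>110)&(im[...,1]<50)&(im[...,2]<55)).astype(np.uint8)
k,_,st,ce=cv2.connectedComponentsWithStats(m);print([(int(x[4]),y.round(1).tolist()) for x,y in zip(st[1:],ce[1:]) if x[4]>8 and y[0]<300], proj("scene",[[.508,-.302,.105]]))
E
```

```text
55.8167 [ 0.50760208 -0.29956642  0.16457019] [-3.14131477e+00  7.08890082e-04 -1.36240512e-01] [-0.32531236 -0.08765149  0.31475693] 0.04397735989513284
tool shift mm [ 0.7  2.4 72.6] turn(row value) -0.0
[(345, [132.4, 306.3])] [[146.68883238 305.08703565]]
```

Aligned; descend the remaining 72 mm, checking the force.

Call:
servo_tool --series '[[[0,2,8,0],[0,0,8,0],[0,0,8,0],[0,0,8,0],[0,0,8,0],[0,0,8,0],[0,0,7,0],[0,0,6,0],[0,0,4,0],[0,0,2,0]]]'

```text
t: 56.7
eef_pos: [0.5075, -0.3021, 0.0982]
ee_rot: [-3.141, 0.001, -0.137]
force: [-0.4, -0.2, 0.4]
width: 0.0438
gripper_force: 0.0
```

Call:
servo_tool --series '[[[0,-4,4,0],[0,-4,0,0],[0,-5,0,0],[0,-5,0,0],[0,-5,0,0],[0,-5,0,0],[0,-5,0,0],[0,-5,0,0],[0,-5,0,0],[0,-5,0,0]]]'

```text
t: 57.53
eef_pos: [0.5143, -0.254, 0.095]
ee_rot: [-3.141, 0.0, -0.137]
force: [-0.2, -2.7, 2.9]
width: 0.0442
gripper_force: 1.0
```

```bash
python3 - <<'E'
from h import *
s=telemetry.get_state();print(s["t"],s["eef_pos"],s["ee_rot"],s["force"],s["width"])
d=np.array(s["eef_pos"][:2])-[.5814,-.3178];print("x',y'",d@[.991,-.136],d@[.136,.991])
E
```

```text
57.5333 [ 0.51426008 -0.25395509  0.09495757] [-3.14142024e+00  6.71618701e-05 -1.36729608e-01] [-0.15619687 -2.65875121  2.8631615 ] 0.044168020748621105
x',y' -0.07521856773081775 0.05413927826628092
```

Call:
servo_tool --series '[[[0,-5,0,0],[0,-5,0,0],[0,-5,0,0],[0,-5,0,0],[0,-5,0,0],[0,-5,0,0],[0,-5,0,0],[0,-5,0,0],[0,-5,0,0],[0,-4,0,0]]]'

```text
t: 58.37
eef_pos: [0.5208, -0.2056, 0.0949]
ee_rot: [3.142, 0.0, -0.137]
force: [-0.4, -2.2, -0.2]
width: 0.0437
gripper_force: 0.8
```

Call:
servo_tool --series '[[[0,2,0,0],[0,0,0,0],[0,0,0,0],[0,0,0,0],[0,0,0,0],[0,0,0,0],[0,0,0,0],[0,0,0,0],[0,0,0,0],[0,0,0,0]]]'

```text
t: 59.2
eef_pos: [0.5207, -0.2081, 0.0949]
ee_rot: [-3.142, 0.0, -0.137]
force: [-0.4, 0.3, 0.5]
width: 0.0436
gripper_force: 0.0
```

Call:
servo_tool --series '[[[0,0,0,0],[0,0,0,0],[0,0,0,0],[0,0,0,0],[0,0,0,0],[0,0,0,0],[0,0,0,0],[0,0,0,0],[0,0,0,0],[0,0,0,0]]]'

```text
t: 60.03
eef_pos: [0.5207, -0.2081, 0.095]
ee_rot: [3.142, -0.0, -0.137]
force: [-0.5, 0.5, -0.4]
width: 0.0433
gripper_force: 0.0
```

```bash
python3 - <<'E'
from h import *
s=telemetry.get_state();print(s["t"],s["eef_pos"],s["ee_rot"],s["force"],s["width"])
d=np.array(s["eef_pos"][:2])-[.5814,-.3178];print("x',y'",d@[.991,-.136],d@[.136,.991])
im=eyes.grab_frame("scene");cv2.imwrite("pics/s4.png",cv2.resize(im[200:440,60:460,::-1],None,fx=2,fy=2))
E
```

```text
60.0333 [ 0.52069006 -0.208094    0.09498005] [ 3.14158494e+00 -6.04878004e-05 -1.36829147e-01] [-0.49703569  0.53593232 -0.38691542] 0.04333636568890929
x',y' -0.07508356988756808 0.1004620971389587
```

View pics/s4.png

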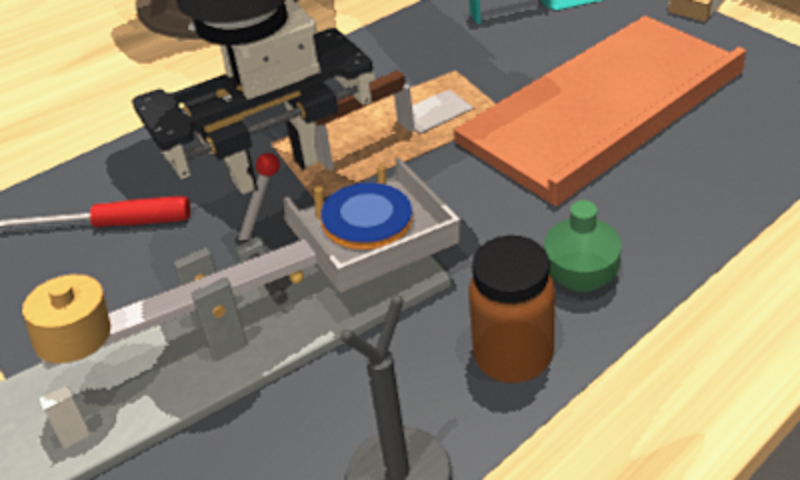

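The pan has dropped: its near corner moved from (347,275) to (347,287) in the crop. Pushing a little further for margin and dwelling.

Call:
servo_tool --series '[[[0,-3,0,0],[0,-3,0,0],[0,-2,0,0],[0,4,0,0],[0,0,0,0],[0,0,0,0],[0,0,0,0],[0,0,0,0],[0,0,0,0],[0,0,0,0]]]'

```text
t: 60.92
eef_pos: [0.5212, -0.2041, 0.095]
ee_rot: [-3.142, 0.0, -0.137]
force: [0.4, -0.5, 0.3]
width: 0.0435
gripper_force: 0.0
```

Call:
servo_tool --series '[[[0,0,0,0],[0,0,0,0],[0,0,0,0],[0,0,0,0],[0,0,0,0],[0,0,0,0],[0,0,0,0],[0,0,0,0],[0,0,0,0],[0,0,0,0]]]'

```text
t: 61.75
eef_pos: [0.5212, -0.2041, 0.095]
ee_rot: [-3.142, -0.0, -0.137]
force: [0.2, -0.2, -1.4]
width: 0.0439
gripper_force: 0.0
```

Call:
servo_tool --series '[[[0,0,0,0],[0,0,0,0],[0,0,0,0],[0,0,0,0],[0,0,0,0],[0,0,0,0],[0,0,0,0],[0,0,0,0],[0,0,0,0],[0,0,0,0]]]'

```text
t: 62.58
eef_pos: [0.5212, -0.2041, 0.095]
ee_rot: [3.142, -0.0, -0.137]
force: [-0.2, -0.8, -1.0]
width: 0.0438
gripper_force: 0.0
```

```bash
python3 - <<'E'
from h import *
a=cv2.imread("pics/s3.png");im=eyes.grab_frame("scene")
b=cv2.resize(im[200:440,60:460,::-1],None,fx=2,fy=2)
def cw(x):
    h=cv2.cvtColor(x,cv2.COLOR_BGR2HSV)[250:400,:120];m=((h[...,0]>12)&(h[...,0]<28)&(h[...,1]>120)&(h[...,2]>80)).astype(np.uint8)
    st=cv2.connectedComponentsWithStats(m)[2][1:];return st[st[:,4].argmax()].tolist()
print(cw(a),cw(cv2.imread("pics/s4.png")),cw(b))
C=np.array([.5814,-.3178])-.15*np.array([.136,.991])
p=proj("scene",[[*C,.09],[*C,.105]]);print((p[1]-p[0])*2)
s=telemetry.get_state();d=np.array(s["eef_pos"][:2])-[.5814,-.3178];print(s["t"],d@[.991,-.136],d@[.136,.991],s["force"])
E
```

```text
[21, 35, 91, 89, 5914] [23, 24, 87, 89, 5946] [23, 24, 86, 89, 5939]
[ -6.84409103 -13.05899189]
62.6333 -0.07512617587325231 0.10448098714448681 [0.13963446 0.69238817 0.26201135]
```

The counterweight is up by 11 px and steady, so the pan is fully down. Swinging the lever back.

Call:
servo_tool --series '[[[0,5,0,0],[0,5,0,0],[0,5,0,0],[0,5,0,0],[0,5,0,0],[0,5,0,0],[0,5,0,0],[0,5,0,0],[0,5,0,0],[0,5,0,0]]]'

```text
t: 63.47
eef_pos: [0.5144, -0.2541, 0.095]
ee_rot: [-3.142, -0.0, -0.137]
force: [0.8, 4.1, 2.1]
width: 0.0442
gripper_force: 1.7
```

Call:
servo_tool --series '[[[0,5,0,0],[0,5,0,0],[0,5,0,0],[0,5,0,0],[0,5,0,0],[0,5,0,0],[0,5,0,0],[0,5,0,0],[0,4,0,0],[0,4,0,0]]]'

```text
t: 64.3
eef_pos: [0.5076, -0.3015, 0.0948]
ee_rot: [-3.141, 0.001, -0.137]
force: [0.3, 2.7, -0.6]
width: 0.0436
gripper_force: 1.2
```

Call:
servo_tool --series '[[[0,3,0,0],[0,3,0,0],[0,2,0,0],[0,2,0,0],[0,0,0,0],[0,0,0,0],[0,0,0,0],[0,0,0,0],[0,0,0,0],[0,0,0,0]]]'

```text
t: 65.13
eef_pos: [0.5066, -0.3107, 0.095]
ee_rot: [-3.141, -0.0, -0.137]
force: [1.4, 4.5, 0.7]
width: 0.044
gripper_force: 2.1
```

```bash
python3 - <<'E'
from h import *
s=telemetry.get_state();d=np.array(s["eef_pos"][:2])-[.5814,-.3178];print(s["t"],d@[.991,-.136],d@[.136,.991],s["force"])
E
```

```text
65.1333 -0.07510750626332159 -0.0031706161368722525 [1.44334649 4.47995753 0.70127075]
```

Push until the stop, then back off and rise.

Call:
servo_tool --series '[[[0,2,0,0],[0,1,0,0],[0,1,0,0],[0,1,0,0],[0,0,0,0],[0,0,0,0],[0,0,0,0],[0,0,0,0],[0,0,0,0],[0,0,0,0]]]'

```text
t: 65.97
eef_pos: [0.5064, -0.3123, 0.0944]
ee_rot: [-3.137, -0.0, -0.137]
force: [2.8, 22.5, 3.3]
width: 0.044
gripper_force: 10.1
```

Call:
servo_tool --series '[[[0,-4,0,0],[0,-4,0,0],[0,-4,0,0],[0,0,0,0],[0,0,-8,0],[0,0,-12,0],[0,0,-18,0],[0,0,-20,0],[0,0,-20,0],[0,0,-20,0]]]'

```text
t: 66.8
eef_pos: [0.5072, -0.3048, 0.1947]
ee_rot: [3.141, -0.0, -0.137]
force: [0.1, 0.3, -0.7]
width: 0.0439
gripper_force: 0.0
```

Call:
servo_tool --series '[[[0,0,-10,0],[-20,0,0,0],[-20,0,0,0],[-20,0,0,0],[-20,0,0,0],[0,0,0,0],[0,0,0,0],[0,0,0,0],[0,0,0,0],[0,0,0,0]]]'

```text
t: 67.63
eef_pos: [0.4287, -0.2934, 0.2028]
ee_rot: [3.142, 0.0, -0.137]
force: [0.0, -0.2, 0.7]
width: 0.0438
gripper_force: 0.0
```

```bash
python3 - <<'E'
from h import *
s=telemetry.get_state();print(s["t"],s["eef_pos"],s["force"])
im=eyes.grab_frame("scene");cv2.imwrite("pics/s5.png",im[140:440,20:460,::-1])
b=eyes.grab_frame("top").astype(int);m=((b[...,0]>120)&(b[...,1]<55)&(b[...,2]<60)).astype(np.uint8);k,_,st,ce=cv2.connectedComponentsWithStats(m)
print([y.round(1).tolist() for x,y in zip(st[1:],ce[1:]) if x[4]>12 and y[0]>400])
x=cv2.resize(im[200:440,60:460,::-1],None,fx=2,fy=2);h=cv2.cvtColor(x,cv2.COLOR_BGR2HSV)[250:400,:120];m=((h[...,0]>12)&(h[...,0]<28)&(h[...,1]>120)&(h[...,2]>80)).astype(np.uint8)
st=cv2.connectedComponentsWithStats(m)[2][1:];print(st[st[:,4].argmax()])
discs()
E
```

```text
67.6333 [ 0.42872478 -0.29341111  0.2027517 ] [ 0.02102014 -0.20334831  0.7383338 ]
[]
[  21   36   91   88 5934]
disc_amber 0.53 0.027 [ 0.7767 -0.1487] 0.0526
disc_amber 0.53 0.077 [ 0.7611 -0.1397] 0.0503
disc_amber 0.53 0.085 [ 0.7586 -0.1383] 0.05
disc_blue 0.58 0.027 [ 0.6195 -0.1714] 0.0391
disc_blue 0.58 0.077 [ 0.6108 -0.1615] 0.0373
disc_blue 0.58 0.085 [ 0.6094 -0.1599] 0.0371
```

View pics/s5.png

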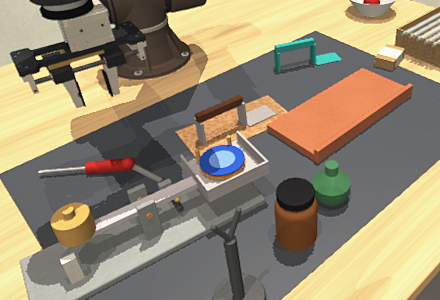

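Lever at its stop, counterweight back to its level position, discs in the pan, spatula on the mat. Handing in.

```bash
python3 -c "
from h import *
print(ticket.job_done())"
```

```text
the job is handed in; nothing more can be done
None
```

I handed the job in at about 68 s of robot time and was not shown a verdict: both discs present (amber and blue) are stacked in the pan, the loaded pan sank and stayed down for several seconds, the lever is back at its stop with the beam level, and the spatula stands on its mat.

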